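Press a phone's screen seams in the clamp and rack the phones to cure

TASK

The repaired phone lying in the open clamp must have its screen seams pressed home: turn the clamp's knob clockwise until the brass tab pops well up and let go, then take the spudger from its mat and draw its flat tip slowly (about 2 cm a second), lightly pressing, along the whole of both long edges of the screen, each from the knob end to the other end, the edge nearer you first. Lay the spudger back flat on its mat, slacken the clamp until the tab has dropped right down, and stand this phone and every other closed phone that lies on the bench in the slots of the grey rack to cure, each upright on a short edge. Leave the opened phone with its bare circuit board and all other things alone.

Things in the scene. Friction and masses are not known exactly. Their poses are not given: they have to be found in the camera images.
- clamp: low aluminium phone clamp fixed to the bench, base plate 96 x 270 x 8 mm. Origin at bench height under the middle of the bed; its y axis runs along the phone from the knob (-y) to the fixed end stop (+y), x away from the robot. Jaw carriage: 64 mm wide, 33 mm high, y = -105 to -83 mm when open. Grey housing under the knob: 66 x 50 x 34 mm, centred at y = -145 mm
- bed_centre (a point): middle of the top of the clamp's bed, 30 mm above the bench, on which the phone lies. The bed is 40 mm wide and 104 mm long, narrower than the phone, so fingers can pass down either side of it to 10 mm above the bench. The end stop's face is 70 mm from here along the clamp's +y (52 mm wide, 36 mm high), the open jaw pad's face 72 mm along -y
- knob_grip (a point): middle of the grip bar of the black clamp knob, on its upright axis, 63 mm above the bench; the bar is 50 mm long, 12 mm thick, 24 mm high (49 to 73 mm above the bench). At knob value 0 the bar lies along the clamp's x axis; this point's frame turns with it (bar along its x)
- clamp_knob (a joint): angle of the clamp knob, rad, 0 to 2.15, growing clockwise seen from above; each radian moves the jaw 4 mm towards the end stop. Starts open at 0 to 0.4; the jaw meets the phone at about 1.0, then its spring is squeezed and the tab comes up, about 10 mm out at about 1.75. Stiff (0.14 N m); stays where it is left
- force_tab (a joint): how far the brass indicator tab (a 20 mm wide plate on top of the jaw carriage) stands out, in m: 0 until the jaw's preloaded spring gives, then 3.3 mm for each mm the spring is squeezed; at the set force (about 13 N) 8 mm or more (at most about 15 mm)
- clamped_phone: closed phone, plain black screen, 68 mm wide (own x), 138 mm long (own y), 8 mm thick, 0.14 kg; origin at the centre of its underside, z out of the screen. Starts screen up on the clamp's bed, y axis towards the end stop. The seams are the lines on its top face (z = 8 mm) at x = -31 mm (nearer the robot) and x = +31 mm (farther), from y = -69 to +69 mm
- phone_b: closed phone, plain black screen, 68 mm wide (own x), 138 mm long (own y), 8 mm thick, 0.14 kg; origin at the centre of its underside, z out of the screen. Starts lying flat on the bench, to the right of or beyond the clamp; may be absent
- phone_c: closed phone, plain black screen, 68 mm wide (own x), 138 mm long (own y), 8 mm thick, 0.14 kg; origin at the centre of its underside, z out of the screen. Starts lying flat on the bench, to the right of or beyond the clamp; may be absent
- spudger: blue plastic opening tool (spudger), a straight bar 122 mm long (its own y), 8 mm wide and 7 mm thick at the middle, 12 g; origin at the centre of its underside. Starts lying flat on the tool mat, its tip roughly to the right seen from the robot (the mat's -y); pressed lightly at 30 to 60 degrees to the glass in use
- spudger_tip (a point): the end of the spudger that is used: the middle of its flat tip, 61 mm from the spudger's centre along its -y, at the start the end to the right
- tool_mat: dark rubber tool mat fixed on the bench, 100 mm (its x) by 150 mm (its y), 4 mm thick; origin at the centre of its underside
- rack: grey plastic curing rack fixed on the bench: base 100 (x) x 176 (y) x 10 mm and five fins in a row along y, 32 mm apart, 52 mm wide in x, 11 mm thick, tops 73 mm above the bench, leaning 0.20 rad towards +y. Origin at bench height under its middle. A phone in a slot stands on its short edge 10 mm above the bench, leaning 0.2 to 0.4 rad towards +y on a fin
- slot_0 (a point): middle of the floor of rack slot 0 (0 to 3 towards the rack's +y), between the feet of two fins, 10 mm above the bench; 20 mm clear between the fins, square to them
- slot_1 (a point): middle of the floor of rack slot 1 (0 to 3 towards the rack's +y), between the feet of two fins, 10 mm above the bench; 20 mm clear between the fins, square to them
- slot_2 (a point): middle of the floor of rack slot 2 (0 to 3 towards the rack's +y), between the feet of two fins, 10 mm above the bench; 20 mm clear between the fins, square to them
- slot_3 (a point): middle of the floor of rack slot 3 (0 to 3 towards the rack's +y), between the feet of two fins, 10 mm above the bench; 20 mm clear between the fins, square to them
- opened_phone: bystander: opened phone, 68 x 138 x 10 mm, with a bare green circuit board; leave it
- battery: bystander: flat phone battery, 45 x 91 x 10 mm
- tweezers: bystander: black bent tweezers, 118 mm long
- syringe: bystander: syringe, 137 mm long
- tin: bystander: round tin, 56 mm across, 32 mm high

How it is judged (in metres and radians):
On the way, in this order (a step that is already met when the one before it is completed fails the run):
1. the clamp is screwed up on the phone until the brass tab stands at least 6 mm out, and the knob is let go (value of joint force_tab above 0.006 m and contact force between the fingers and clamp below 0.1 N and z of clamped_phone in the frame of clamp below 0.034 m), for 0.2 s.
2. with the phone still clamped, the spudger's tip is drawn slowly over the near long seam, part 1 of 4 from the knob end (value of joint force_tab above 0.006 m and contact force between spudger and clamped_phone above 0.2 N and linear speed of spudger below 0.06 m/s and x of spudger_tip in the frame of clamped_phone between -0.0375 and -0.0245 m and y of spudger_tip in the frame of clamped_phone between -0.062 and -0.046 m and z of spudger_tip in the frame of clamped_phone below 0.018 m), for 0.25 s.
3. with the phone still clamped, the spudger's tip is drawn slowly over the near long seam, part 2 of 4 from the knob end (value of joint force_tab above 0.006 m and contact force between spudger and clamped_phone above 0.2 N and linear speed of spudger below 0.06 m/s and x of spudger_tip in the frame of clamped_phone between -0.0375 and -0.0245 m and y of spudger_tip in the frame of clamped_phone between -0.026 and -0.01 m and z of spudger_tip in the frame of clamped_phone below 0.018 m), for 0.25 s.
4. with the phone still clamped, the spudger's tip is drawn slowly over the near long seam, part 3 of 4 from the knob end (value of joint force_tab above 0.006 m and contact force between spudger and clamped_phone above 0.2 N and linear speed of spudger below 0.06 m/s and x of spudger_tip in the frame of clamped_phone between -0.0375 and -0.0245 m and y of spudger_tip in the frame of clamped_phone between 0.01 and 0.026 m and z of spudger_tip in the frame of clamped_phone below 0.018 m), for 0.25 s.
5. with the phone still clamped, the spudger's tip is drawn slowly over the near long seam, part 4 of 4 from the knob end (value of joint force_tab above 0.006 m and contact force between spudger and clamped_phone above 0.2 N and linear speed of spudger below 0.06 m/s and x of spudger_tip in the frame of clamped_phone between -0.0375 and -0.0245 m and y of spudger_tip in the frame of clamped_phone between 0.046 and 0.062 m and z of spudger_tip in the frame of clamped_phone below 0.018 m), for 0.25 s.
6. with the phone still clamped, the spudger's tip is drawn slowly over the far long seam, part 1 of 4 from the knob end (value of joint force_tab above 0.006 m and contact force between spudger and clamped_phone above 0.2 N and linear speed of spudger below 0.06 m/s and x of spudger_tip in the frame of clamped_phone between 0.0245 and 0.0375 m and y of spudger_tip in the frame of clamped_phone between -0.062 and -0.046 m and z of spudger_tip in the frame of clamped_phone below 0.018 m), for 0.25 s.
7. with the phone still clamped, the spudger's tip is drawn slowly over the far long seam, part 2 of 4 from the knob end (value of joint force_tab above 0.006 m and contact force between spudger and clamped_phone above 0.2 N and linear speed of spudger below 0.06 m/s and x of spudger_tip in the frame of clamped_phone between 0.0245 and 0.0375 m and y of spudger_tip in the frame of clamped_phone between -0.026 and -0.01 m and z of spudger_tip in the frame of clamped_phone below 0.018 m), for 0.25 s.
8. with the phone still clamped, the spudger's tip is drawn slowly over the far long seam, part 3 of 4 from the knob end (value of joint force_tab above 0.006 m and contact force between spudger and clamped_phone above 0.2 N and linear speed of spudger below 0.06 m/s and x of spudger_tip in the frame of clamped_phone between 0.0245 and 0.0375 m and y of spudger_tip in the frame of clamped_phone between 0.01 and 0.026 m and z of spudger_tip in the frame of clamped_phone below 0.018 m), for 0.25 s.
9. with the phone still clamped, the spudger's tip is drawn slowly over the far long seam, part 4 of 4 from the knob end (value of joint force_tab above 0.006 m and contact force between spudger and clamped_phone above 0.2 N and linear speed of spudger below 0.06 m/s and x of spudger_tip in the frame of clamped_phone between 0.0245 and 0.0375 m and y of spudger_tip in the frame of clamped_phone between 0.046 and 0.062 m and z of spudger_tip in the frame of clamped_phone below 0.018 m), for 0.25 s.
10. the clamp is slackened until the tab has dropped (value of joint force_tab below 0.002 m), for 0.2 s.
At the end, for the whole second after the job is handed in: Each closed phone present stands at rest in the rack on a short edge: long axis within 0.6 rad of vertical, within 30 mm of the rack's middle in x, between the two end fins, centre 60 to 95 mm above the bench. The spudger rests on the mat, its middle over the mat. Tab out under 2 mm (value of joint force_tab below 0.002 m and angle between the y axis of each of clamped_phone, phone_b, phone_c and the z axis of rack, either way round below 0.6 rad and x of clamped_phone in the frame of rack between -0.03 and 0.03 m and y of clamped_phone in the frame of rack between -0.042 and 0.09 m and z of clamped_phone in the frame of rack between 0.06 and 0.095 m and linear speed of each of clamped_phone, phone_b, phone_c, spudger below 0.02 m/s and x of phone_b in the frame of rack between -0.03 and 0.03 m and y of phone_b in the frame of rack between -0.042 and 0.09 m and z of phone_b in the frame of rack between 0.06 and 0.095 m and x of phone_c in the frame of rack between -0.03 and 0.03 m and y of phone_c in the frame of rack between -0.042 and 0.09 m and z of phone_c in the frame of rack between 0.06 and 0.095 m and x of spudger in the frame of tool_mat between -0.05 and 0.05 m and y of spudger in the frame of tool_mat between -0.075 and 0.075 m and z of spudger in the frame of tool_mat below 0.015 m); the robot touches nothing.
It fails at once if one of the other things on the bench (opened phone, battery, tweezers, syringe, tin) is shoved more than 4 cm (distance of any of opened_phone, battery, tweezers, syringe, tin from where it was at the start of the episode above 0.04 m).
It fails at once if the spudger is pressed on the glass with more than 50 N (contact force between spudger and clamped_phone above 50 N).
It fails at once if a phone falls off the bench (height (world z) of any of clamped_phone, phone_b, phone_c below -0.05 m).
Of phone_b, phone_c only 1 to 2 are there at a start; the rules pass over those that are not, and their reading is None.
At some moment in a run one of spudger may be knocked a few centimetres aside while the robot is not near it.
It also fails if it takes over 210 s, if anything falls off the work surface, if the arm or the gripper's body presses on something with over 40 N, if the wrist force passes 120 N, or if a joint passes its speed limit or range.

ROBOT

A 6-joint arm with a two-finger parallel gripper is mounted at the origin on a cart in front of the work surface, level with it; the furniture and walls round the work are solid. World frame = base frame: x ahead of the robot, y to its left, z up, the work surface at z = 0. Lengths are in mm, angles in rad, forces in N, time in s.
With the tool pointing down it reaches from about 350 to 1000 mm from the base axis. Payload 7.1 kg.
Tool frame: the origin (TCP) lies at the very end of the fingers, on their centre line; the grasp point (between the pads) lies 19 mm behind it (arm.pinch_z is the distance from the TCP to the grasp point, in mm); z points along the fingers, y is the line along which they close (so a half turn about z gives the same grasp; the last joint's range is limited). The gripper opens to 85 mm and grips with 20 to 120 N. Pads are 22 mm wide; open, the fingers measure 114 mm over their backs; the gripper's body (76 mm by 85 mm) begins 54 mm behind the grasp point. The pads swing forward as they close: fully open they stand 13 mm farther back than shut.
Start: joints at [-0.019, 0.423, 1.63, -0, 1.089, -0.019], TCP at [624.984, 0.026, 231.319] pointing down, gripper open.
Joint ranges: [-3, 3], [-0.9, 2.11], [0.09, 2.58], [-1.31, 4.45], [0.11, 2.69], [-2.54, 2.54]. Speed limits (rad/s): [2.39, 2.39, 3.01, 3.14, 3.14, 3.14].

INTERFACE

Orientations are given as a 3x3 rotation matrix whose columns are the frame's x, y, z axes.
In Python, from plant import arm, viewer, nets gives the robot as it stands. The module is installed in compiled form; this text tells all that it offers.
- The arm moves only by the tool servo_tool, never from a script. Its argument "increments" is a list of rows, each a list of 2 entries, a list of its own where there are three numbers: the shift along the world's x, y, z scaled (see below), then the turn about the world's z scaled (see below). In form: [[[dx, dy, dz], yaw], ...]. A call has 1 to 5 rows; each row is the pose to reach, as a shift and turn from the pose commanded when the call began, turning the shorter way round; what a row does not reach only later rows make up. The controller multiplies each number of a shift by 15 cm and each number of a turn by 180 degrees. A row lasts 1/8 s, in which the tool goes at most 62.5 mm and 10.7 degrees, less where a joint would pass 70% of its speed; a pose out of reach is approached as far as the arm can. A call with a number of a shift or a turn outside -1 to 1 is refused whole. A call with a gripper value outside its range is refused whole. "claw" is the gripper command: -1 is fully open, 1 is shut, values between are in proportion, set as the call begins (left out, the last holds). The fingers move at their own pace and stop on an object; the grip force is fixed at half the most. Time passes only in rows, so rows that repeat a pose let the fingers close. It gives the time, the measured TCP pose, the force, the opening and the grip force at its end, in the units of the state.
- arm.state(): the state, without advancing time (a new reading comes with each control period).
- viewer.read_camera(name): name is "scene" or "side" or "wrist"; returns the picture (480x640x3 uint8, blue, green, red); there is no depth.
- viewer.calibration(name): a dict with "mtx" (3x3 intrinsics, pixels), "R" (3x3) and "t" (3): a world point X has camera coordinates R X + t. Camera axes: x right, y down, z forward; pixel columns grow to the right and rows downward; lengths in mm; the calibration is good to about 2 mm. A picture is of the moment at which its call begins: read the wrist's pose just before it. calibration takes no time and is no camera call; for the wrist camera it gives the pose at the moment of the call.
- arm.sign_off(): hands the job in; it is judged then, once.
Trained networks look in the newest picture that a camera, given by its name, has taken for a name from the list of things; names that differ only in an ending like _2 or _b are one class to them, and where a whole thing is asked for, a point or a joint stands for the part that bears it (a point fixed in the world has none). Each returns a list of dicts, best first, with "conf" (0 to 1); they miss things now and then, are a little off and sometimes report something else, mostly with a low value. They report only what shows in the picture. A call takes as long as a camera call.
- nets.look_for(label, camera): "xyz" ([x, y, z] in mm, in world coordinates, good to about 4 mm: the middle of the surface that is visible of it).
- nets.spot_point(label, camera): "xyz" ([x, y, z] in mm, in world coordinates, good to about 4 mm: a listed point, or the origin of a listed thing).
The state is a dict: "t": time; "joints": joint angles; "qd": joint speeds; "joint_efforts": joint torques, N m; "position": TCP position; "eef_rot": TCP orientation; "wrist_force": force on the tool from outside, world axes, zero at the start; "moment": the same for the moment, N m; "finger_gap": finger opening in mm; "grip_force": force on a finger pad.
Only numpy, scipy, OpenCV 4.12 (cv2) and the standard library are available. Lean on these libraries where they do the work, as an engineer would, in place of code of your own. Each camera call takes 0.05 s, during which the arm holds its last target. There are 200 camera calls.

## Working session

There is one attempt and no reset: what is moved stays moved. The work goes in short steps, Python scripts to look and compute and a tool call to move; the robot and the scene stay as the last step left them, time stands still between calls to the robot, and variables do not carry over. Pictures are saved under pics/ and viewed, at most 14 in all, crops included, and the job is handed in when it is done.

Besides the shell and the picture viewer there is one more tool, called as name([rows], argument=value, ...), one row to a line, values as JSON. servo_tool: Moves the arm, as the interface text tells. Shifts and turns lie within -1 to 1; 1 stands for 15 cm of shift or 180 degrees of turn. Its arguments: {"type":"object","properties":{"increments":{"type":"array","items":{"type":"array"}},"claw":{"type":"number"}},"required":["increments"]}

```bash
mkdir -p pics; cat > h.py <<'E'
import numpy as np, cv2
from plant import arm, viewer, nets
def snap(cam, name=None):
    im=np.array(viewer.read_camera(cam))
    if name: cv2.imwrite(f'pics/{name}.png',im)
    return im
def show(labels,cam,fn='spot_point',n=3):
    for l in labels:
        for d in getattr(nets,fn)(l,cam)[:n]:
            print(cam,fn[:4],l,round(d['conf'],2),np.round(d['xyz'],0))
def proj(cam,X):
    c=viewer.calibration(cam); P=(np.array(c['R'])@np.atleast_2d(X).T).T+np.array(c['t']).ravel()
    p=(np.array(c['mtx'])@P.T).T; return p[:,:2]/p[:,2:]
def unproj(cam,uv,z,c=None):
    c=c or viewer.calibration(cam); R=np.array(c['R']);t=np.array(c['t']).ravel()
    uv=np.atleast_2d(uv); d=(np.linalg.inv(np.array(c['mtx']))@np.c_[uv,np.ones(len(uv))].T).T@R
    o=-R.T@t; return o+d*((z-o[2])/d[:,2])[:,None]
E
python3 - <<'E'
from h import *
s=arm.state(); print(s['eef_rot'],s['finger_gap'])
for c in ('scene','side'):
    snap(c,c+'0')
    show(['clamp','bed_centre','knob_grip','clamped_phone','phone_b','spudger','spudger_tip','tool_mat','rack','slot_0','slot_3','opened_phone','battery','tweezers','syringe','tin'],c)
    k=viewer.calibration(c); print(np.round(-np.array(k['R']).T@np.array(k['t']).ravel()))
print(arm.state()['t'])
E
```

```text
[[-1.38733069e-05  9.99998840e-01 -1.52317293e-03]
 [ 1.00000000e+00  1.39058322e-05  2.13430589e-05]
 [ 2.13642151e-05 -1.52317264e-03 -9.99998840e-01]] 85.38743380462418
scene spot clamp 0.89 [463. -58.  -0.]
scene spot bed_centre 0.91 [462. -63.  25.]
scene spot knob_grip 0.79 [ 466. -205.   60.]
scene spot clamped_phone 0.76 [458. -64.  32.]
scene spot phone_b 0.91 [ 605. -367.    1.]
scene spot phone_b 0.86 [ 633. -180.   -2.]
scene spot phone_b 0.37 [460. -60.  -1.]
scene spot spudger 0.58 [ 469. -379.    1.]
scene spot spudger_tip 0.65 [ 465. -437.    9.]
scene spot tool_mat 0.63 [ 450. -382.   -1.]
scene spot rack 0.65 [477. 222.   2.]
scene spot slot_0 0.68 [472. 181.  10.]
scene spot slot_0 0.63 [479. 210.  11.]
scene spot slot_0 0.63 [479. 249.   8.]
scene spot slot_3 0.68 [472. 181.  10.]
scene spot slot_3 0.63 [479. 210.  11.]
scene spot slot_3 0.63 [479. 249.   8.]
scene spot opened_phone 0.68 [397. 391.   1.]
scene spot battery 0.93 [674.  12.  -0.]
scene spot battery 0.66 [ 450. -382.    4.]
scene spot tweezers 0.43 [610. 130.  -3.]
scene spot tweezers 0.39 [397. 395.
[... 581 characters left out ...]
 spudger_tip 0.46 [ 468. -439.   10.]
side spot tool_mat 0.97 [ 452. -381.    2.]
side spot rack 0.72 [476. 229.  -3.]
side spot rack 0.61 [467. 476.   2.]
side spot rack 0.43 [ 632. -182.   -3.]
side spot slot_0 0.98 [472. 183.   8.]
side spot slot_0 0.9 [477. 278.  11.]
side spot slot_0 0.78 [475. 208.  11.]
side spot slot_3 0.98 [472. 183.   8.]
side spot slot_3 0.9 [477. 278.  11.]
side spot slot_3 0.78 [475. 208.  11.]
side spot opened_phone 0.82 [398. 397.  -2.]
side spot opened_phone 0.67 [ 470. -438.   10.]
side spot battery 0.65 [678.  16.   3.]
side spot tweezers 0.6 [610. 131.  -1.]
side spot syringe 0.64 [469. 481.   3.]
side spot tin 0.63 [694. 150.  -1.]
[ 177. 1213.  803.]
1.7
```

View pics/scene0.png

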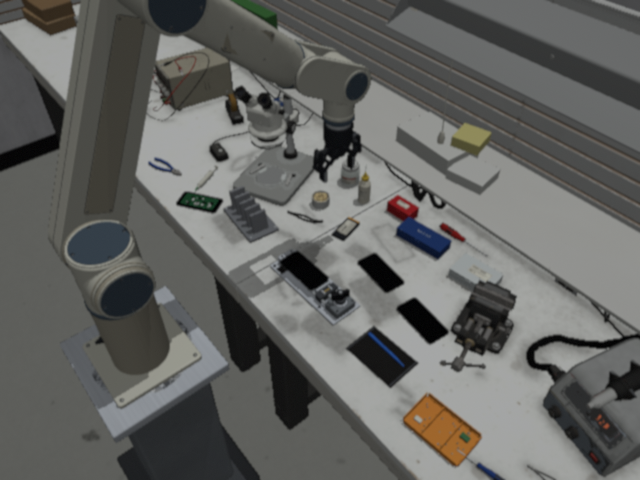

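View pics/side0.png

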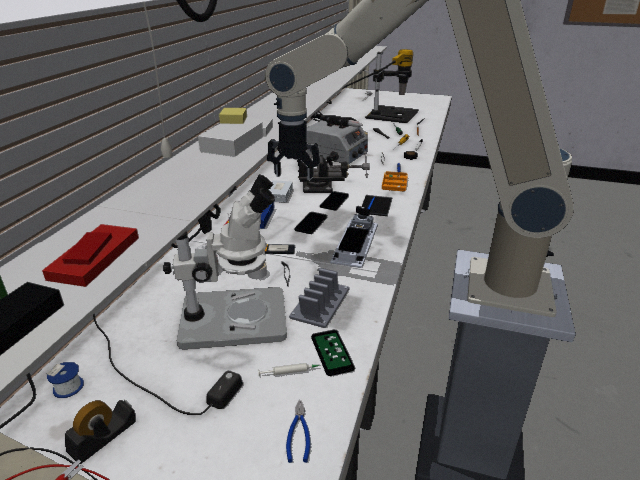

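servo_tool([
  [[-0.9,-0.6,0.6],0],
  [[-0.9,-0.6,0.6],0],
  [[-0.9,-0.6,0.6],0],
  [[-0.9,-0.6,0.6],0],
  [[-0.9,-0.6,0.6],0],
], claw=-1)

```text
t: 2.33
position: [490.3, -90.0, 321.4]
eef_rot: [[0.001, 1.0, 0.001], [1.0, -0.001, 0.0], [0.0, 0.001, -1.0]]
wrist_force: [0.4, 0.4, -0.0]
finger_gap: 85.3
grip_force: 0.0
```

```bash
python3 - <<'E'
from h import *
s=arm.state(); print(s['position'],s['wrist_force'],s['t'])
snap('wrist','w1')
show(['bed_centre','knob_grip','clamped_phone','clamp','force_tab','phone_b'],'wrist',n=2)
k=viewer.calibration('wrist'); print(np.round(-np.array(k['R']).T@np.array(k['t']).ravel()))
im=cv2.imread('pics/side0.png')[255:385,240:400]
cv2.imwrite('pics/rackcrop.png',cv2.resize(im,None,fx=4,fy=4,interpolation=cv2.INTER_CUBIC))
E
```

```text
[490.28373779 -89.96517581 321.43817209] [ 0.38849841  0.35755706 -0.01343547] 2.325
wrist spot bed_centre 0.18 [ 631. -180.    3.]
wrist spot knob_grip 0.96 [ 464. -210.   66.]
wrist spot clamped_phone 0.66 [455. -66.  25.]Traceback (most recent call last):
  File "<stdin>", line 4, in <module>
  File "h.py", line 9, in show
    for d in getattr(nets,fn)(l,cam)[:n]:
             ~~~~~~~~~~~~~~~~^^^^^^^
ValueError: it knows: battery, bed_centre, clamp, clamped_phone, knob_grip, opened_phone, phone, rack, slot, spudger, spudger_tip, syringe, tin, tool_mat, tweezers
```

View pics/w1.png

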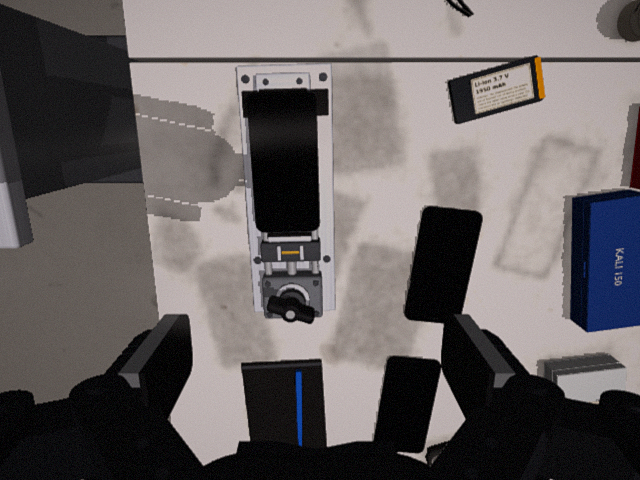

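```bash
python3 - <<'E'
from h import *
import json
k=viewer.calibration('wrist')
im=cv2.imread('pics/w1.png')
def P(n,uv,z): print(n,np.round(unproj('wrist',uv,z,k),1).tolist())
P('plate TL TR BL BR',[(237,66),(333,65),(254,312),(335,310)],8)
P('knob ends,mid',[(268,302),(313,317),(290,311)],73)
P('tab ends',[(279,253),(301,252)],33)
g=cv2.cvtColor(im,cv2.COLOR_BGR2GRAY)
for seed,z in (((440,265),8),((407,395),8),((285,160),38)):
    m=np.zeros((482,642),np.uint8)
    cv2.floodFill(g.copy(),m,seed,255,25,25,cv2.FLOODFILL_MASK_ONLY|cv2.FLOODFILL_FIXED_RANGE)
    c=max(cv2.findContours(m[1:-1,1:-1],cv2.RETR_EXTERNAL,cv2.CHAIN_APPROX_NONE)[0],key=cv2.contourArea)
    W=unproj('wrist',c[:,0,:].astype(float),z,k)[:,:2].astype(np.float32)
    print(seed,cv2.minAreaRect(W))
hsv=cv2.cvtColor(im,cv2.COLOR_BGR2HSV); m=cv2.inRange(hsv,(100,120,100),(125,255,255)); m[:, :250]=0;m[:,340:]=0;m[:360]=0
ys,xs=np.nonzero(m); W=unproj('wrist',np.c_[xs,ys].astype(float),11,k)[:,:2].astype(np.float32)
print('spudger',cv2.minAreaRect(W),W.min(0),W.max(0))
P('mat TL TR',[(242,362),(321,359)],4)
show(['clamp','knob_grip','phone','spudger','tool_mat'],'wrist',n=4)
im=cv2.imread('pics/side0.png')[255:385,240:400]
cv2.imwrite('pics/rackcrop.png',cv2.resize(im,None,fx=4,fy=4,interpolation=cv2.INTER_CUBIC))
E
```

```text
plate TL TR BL BR [[410.8, 33.4, 8.0], [506.6, 34.4, 8.0], [417.1, -235.0, 8.0], [512.3, -232.2, 8.0]]
knob ends,mid [[442.0, -193.1, 73.0], [487.0, -209.5, 73.0], [463.9, -202.9, 73.0]]
tab ends [[450.5, -154.3, 33.0], [473.9, -153.2, 33.0]]
(440, 265) ((493.866943359375, -294.2144470214844), (854.0592651367188, 369.21771240234375), 0.1597750335931778)
(407, 395) ((493.866943359375, -294.2144470214844), (854.0592651367188, 369.21771240234375), 0.1597750335931778)
(285, 160) ((458.831787109375, -82.91104125976562), (65.30950164794922, 101.34272766113281), 1.9066755771636963)
spudger ((468.1720275878906, -367.3775634765625), (107.75102233886719, 6.215540885925293), 89.49967956542969) [ 465.2366  -421.26685] [ 471.72577 -313.52054]
mat TL TR [[399.0, -304.2, 4.0], [496.2, -299.8, 4.0]]
wrist spot knob_grip 0.96 [ 464. -210.   66.]
wrist spot phone 0.96 [ 602. -368.   -1.]
wrist spot phone 0.58 [ 632. -178.   -0.]
wrist spot spudger 0.85 [ 468. -376.    2.]
wrist spot tool_mat 0.66 [ 451. -379.    0.]
```

View pics/rackcrop.png

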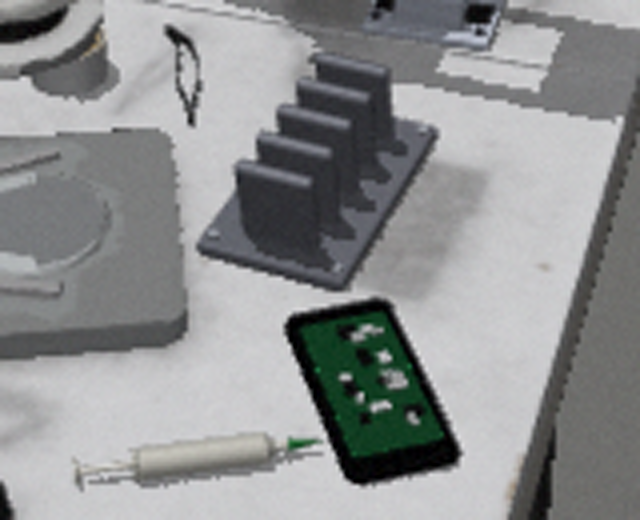

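servo_tool([
  [[-0.173,-0.787,-0.4],0.056],
  [[-0.173,-0.787,-0.8],0.112],
  [[-0.173,-0.787,-1],0.168],
  [[-0.173,-0.787,-1],0.224],
  [[-0.173,-0.787,-1],0.28],
])

```text
t: 3.45
position: [462.8, -208.2, 169.3]
eef_rot: [[-0.773, 0.634, -0.003], [0.634, 0.773, 0.002], [0.004, -0.001, -1.0]]
wrist_force: [0.3, -0.3, 0.1]
finger_gap: 85.3
grip_force: 0.0
```

servo_tool([
  [[0,0,-0.2],0.055],
  [[0,0,-0.4],0.11],
  [[0,0,-0.6],0.11],
  [[0,0,-0.6],0.11],
  [[0,0,-0.6],0.11],
])

```text
t: 4.08
position: [464.6, -208.2, 82.0]
eef_rot: [[-0.941, 0.339, 0.001], [0.339, 0.941, -0.0], [-0.001, -0.0, -1.0]]
wrist_force: [0.2, -0.1, 1.0]
finger_gap: 85.2
grip_force: 0.0
```

```bash
python3 - <<'E'
from h import *
s=arm.state(); print(s['position'],s['joints'],s['t'])
im=snap('wrist','w2')
show(['knob_grip'],'wrist')
E
```

```text
[ 464.56556556 -208.24951611   82.02564073] [-4.44794183e-01  4.89866623e-01  1.97367070e+00  1.54811411e-05
  6.77349764e-01 -1.66987424e+00] 4.075
wrist spot knob_grip 0.59 [ 466. -209.   62.]
```

View pics/w2.png

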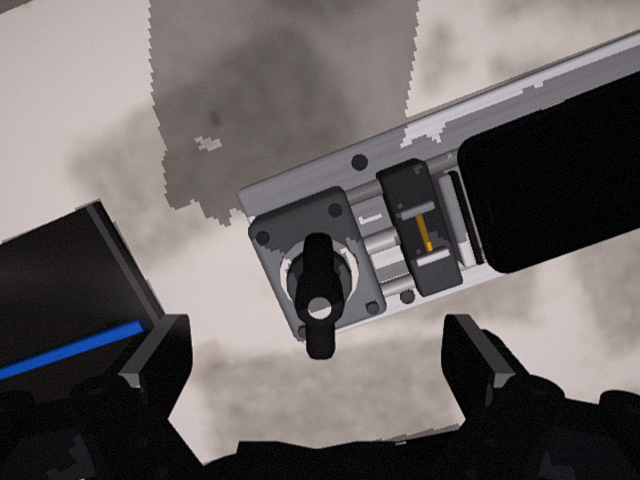

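servo_tool([
  [[0,0,-0.1],0],
  [[0,0,-0.2],0],
  [[0,0,-0.2],0],
])

```text
t: 4.55
position: [462.9, -207.5, 49.8]
eef_rot: [[-0.941, 0.339, -0.003], [0.339, 0.941, 0.001], [0.003, 0.0, -1.0]]
wrist_force: [-1.2, 0.1, -0.0]
finger_gap: 85.1
grip_force: 0.0
```

servo_tool([
  [[0,0,0],0],
  [[0,0,0],0],
  [[0,0,0],0],
  [[0,0,0],0],
  [[0,0,0],0],
], claw=1)

```text
t: 5.18
position: [464.5, -207.3, 51.8]
eef_rot: [[-0.941, 0.339, 0.001], [0.339, 0.941, 0.001], [-0.0, 0.001, -1.0]]
wrist_force: [2.6, 6.7, 5.6]
finger_gap: 10.9
grip_force: 60.0
```

servo_tool([
  [[0,0,0],-0.05],
  [[0,0,0],-0.1],
  [[0,0,0],-0.15],
  [[0,0,0],-0.2],
  [[0,0,0],-0.25],
])

```text
t: 5.8
position: [464.1, -207.7, 51.8]
eef_rot: [[-0.422, 0.907, 0.0], [0.907, 0.422, 0.0], [0.0, 0.0, -1.0]]
wrist_force: [-1.1, 3.5, 5.5]
finger_gap: 10.8
grip_force: 60.3
```

servo_tool([
  [[0,0,0],-0.05],
  [[0,0,0],-0.1],
  [[0,0,0],-0.15],
  [[0,0,0],-0.2],
  [[0,0,0],-0.22],
])

```text
t: 6.42
position: [463.6, -207.6, 51.8]
eef_rot: [[0.251, 0.968, -0.001], [0.968, -0.251, 0.0], [0.0, -0.001, -1.0]]
wrist_force: [-2.9, 3.0, 6.7]
finger_gap: 10.9
grip_force: 60.6
```

servo_tool([
  [[0,0,0],0],
  [[0,0,0],0],
])

```text
t: 6.68
position: [463.5, -207.6, 51.8]
eef_rot: [[0.249, 0.969, -0.001], [0.969, -0.249, 0.001], [0.0, -0.001, -1.0]]
wrist_force: [-2.0, 2.9, 8.6]
finger_gap: 10.9
grip_force: 60.4
```

```bash
python3 - <<'E'
from h import *
s=arm.state(); print(s['moment'],s['joints'][5])
im=snap('wrist'); cv2.imwrite('pics/w3.png',im[60:360,150:550])
E
```

```text
[ 0.42100016  0.47209527 -0.04899967] -0.19335416328117047
```

View pics/w3.png

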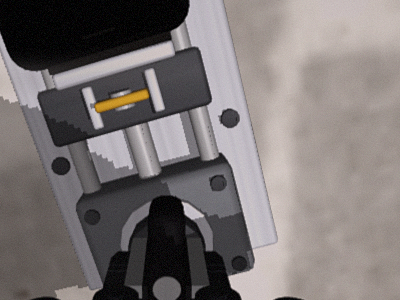

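servo_tool([
  [[0,0,0],0],
  [[0,0,0],0],
  [[0,0,0],0],
  [[0,0,0],0],
], claw=-1)

```text
t: 7.22
position: [464.0, -208.1, 51.3]
eef_rot: [[0.249, 0.969, -0.0], [0.969, -0.249, -0.0], [-0.0, -0.0, -1.0]]
wrist_force: [0.2, -0.4, 0.7]
finger_gap: 81.8
grip_force: 0.0
```

servo_tool([
  [[0,0,0.2],0],
  [[0,0,0.6],0.04],
  [[0,-0.3,0.9],0.08],
  [[0,-0.6,0.9],0.08],
  [[0,-0.6,0.9],0.08],
])

```text
t: 7.85
position: [464.5, -300.9, 187.4]
eef_rot: [[0.003, 1.0, 0.002], [1.0, -0.003, -0.002], [-0.002, 0.002, -1.0]]
wrist_force: [-0.1, 0.7, -0.2]
finger_gap: 85.5
grip_force: 0.0
```

```bash
python3 - <<'E'
from h import *
s=arm.state(); print(s['position'],s['t'])
k=viewer.calibration('wrist')
im=snap('wrist','w4')
hsv=cv2.cvtColor(im,cv2.COLOR_BGR2HSV); m=cv2.inRange(hsv,(100,120,100),(125,255,255))
n,l,st,_=cv2.connectedComponentsWithStats(m)
for i in range(1,n):
    if st[i,4]>150:
        ys,xs=np.nonzero(l==i); W=unproj('wrist',np.c_[xs,ys].astype(float),11,k)[:,:2].astype(np.float32)
        print(st[i],cv2.minAreaRect(W),W.min(0),W.max(0))
show(['spudger','spudger_tip','knob_grip'],'wrist')
a=snap('side'); show(['spudger','spudger_tip'],'side')
p=proj('side',[[462,-150,40]])[0].astype(int); print(p)
c=a[p[1]-40:p[1]+40,p[0]-60:p[0]+60]; b=im[0:260,200:520]
cv2.imwrite('pics/mix.png',np.vstack([cv2.resize(c,(480,320),interpolation=cv2.INTER_CUBIC),cv2.resize(b,(480,260))]))
E
```

```text
[ 464.53271597 -300.85372263  187.35784183] 7.85
[316 232  10 136 981] ((468.625732421875, -373.97039794921875), (7.074814796447754, 120.00728607177734), 0.18761277198791504) [ 464.9238  -433.97058] [ 472.0642  -313.97592]
wrist spot spudger_tip 0.72 [ 471. -438.    5.]
wrist spot knob_grip 0.58 [ 463. -208.   64.]
side spot spudger 0.47 [ 470. -377.    8.]
side spot spudger 0.18 [484. 277.  11.]
side spot spudger_tip 0.67 [ 632. -180.   -1.]
side spot spudger_tip 0.58 [ 466. -439.    8.]
[359 224]
```

View pics/mix.png

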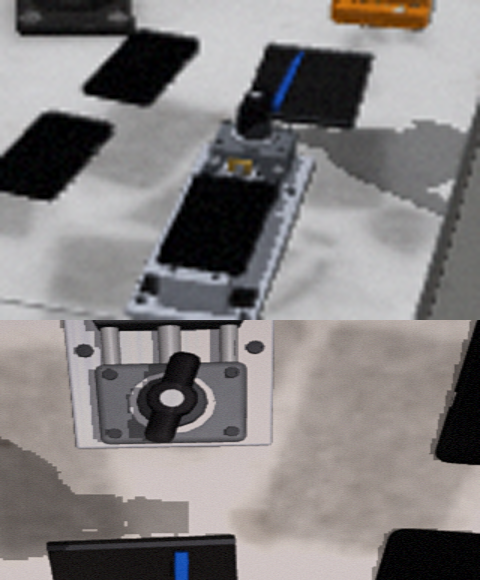

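servo_tool([
  [[0.027,-0.45,-0.3],0],
  [[0.027,-0.45,-0.6],0],
  [[0.027,-0.45,-1],0],
  [[0.027,-0.45,-1],0],
  [[0.027,-0.45,-1],0],
], claw=0.4)

```text
t: 8.82
position: [469.1, -365.7, 37.9]
eef_rot: [[-0.001, 1.0, 0.001], [1.0, 0.001, -0.001], [-0.001, 0.001, -1.0]]
wrist_force: [0.1, -0.4, 0.9]
finger_gap: 25.7
grip_force: 0.0
```

servo_tool([
  [[0,0,-0.1],0],
  [[0,0,-0.12],0],
  [[0,0,-0.12],0],
])

```text
t: 9.2
position: [468.3, -365.6, 19.0]
eef_rot: [[-0.0, 1.0, 0.001], [1.0, 0.0, -0.001], [-0.001, 0.001, -1.0]]
wrist_force: [-0.4, 0.8, -0.1]
finger_gap: 25.7
grip_force: 0.0
```

servo_tool([
  [[0,0,-0.02],0],
  [[0,0,-0.04],0],
  [[0,0,-0.06],0],
  [[0,0,-0.07],0],
  [[0,0,-0.07],0],
])

```text
t: 9.82
position: [468.0, -365.4, 7.6]
eef_rot: [[-0.0, 1.0, -0.0], [1.0, 0.0, 0.0], [0.0, -0.0, -1.0]]
wrist_force: [-0.6, -0.1, 0.2]
finger_gap: 25.5
grip_force: 0.0
```

servo_tool([
  [[0,0,-0.013],0],
  [[0,0,-0.013],0],
])

```text
t: 10.07
position: [468.0, -365.5, 5.8]
eef_rot: [[-0.0, 1.0, -0.0], [1.0, 0.0, 0.0], [0.0, -0.0, -1.0]]
wrist_force: [-0.2, 0.4, 0.5]
finger_gap: 25.7
grip_force: 0.0
```

servo_tool([
  [[0,0,0],0],
  [[0,0,0],0],
  [[0,0,0],0],
  [[0,0,0],0],
], claw=1)

```text
t: 10.58
position: [468.2, -365.6, 6.1]
eef_rot: [[0.0, 1.0, 0.0], [1.0, -0.0, -0.0], [-0.0, 0.0, -1.0]]
wrist_force: [0.2, 0.3, 2.9]
finger_gap: 4.3
grip_force: 59.1
```

servo_tool([
  [[0,0,0.1],0],
  [[0,0,0.3],0],
  [[0,0,0.5],0],
  [[0,0,0.7],0],
  [[0,0,0.7],0],
])

```text
t: 11.2
position: [469.5, -366.7, 114.1]
eef_rot: [[0.0, 1.0, 0.004], [1.0, -0.0, -0.003], [-0.003, 0.004, -1.0]]
wrist_force: [-0.9, -0.8, 0.2]
finger_gap: 4.2
grip_force: 58.8
```

```bash
python3 - <<'E'
from h import *
s=arm.state(); print(s['position'],s['t'],s['finger_gap'])
im=snap('wrist')
a=snap('side'); show(['spudger','spudger_tip'],'side'); 
p=proj('side',[[468,-370,100]])[0].astype(int); 
b=snap('scene'); show(['spudger','spudger_tip'],'scene');q=proj('scene',[[468,-370,100]])[0].astype(int); print(p,q)
c=a[p[1]-40:p[1]+40,p[0]-60:p[0]+60]; d=b[q[1]-40:q[1]+40,q[0]-60:q[0]+60]
cv2.imwrite('pics/mix2.png',np.hstack([np.vstack([cv2.resize(x,(420,280),interpolation=cv2.INTER_CUBIC) for x in (c,d)]),cv2.resize(im[150:,160:480],(380,560))]))
E
```

```text
[ 469.50717998 -366.70276004  114.05994843] 11.2 4.2396479772906535
side spot spudger 0.57 [ 469. -378.  112.]
side spot spudger_tip 0.45 [396. 395.   1.]
scene spot spudger 0.51 [ 467. -378.  109.]
scene spot spudger_tip 0.65 [ 463. -439.  114.]
[372 180] [386 324]
```

View pics/mix2.png

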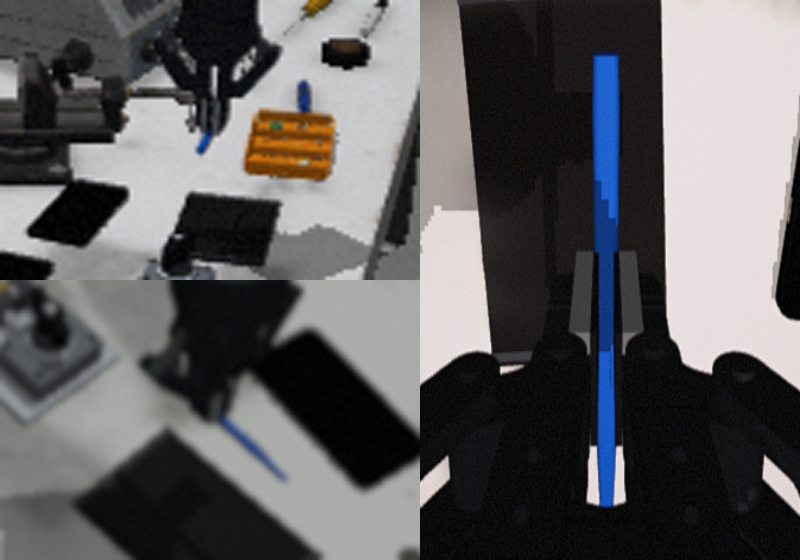

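```bash
python3 - <<'E'
from h import *
# w1 camera pose: rebuild from current calibration via tool motion (TCP then vs now, same rotation)
k=viewer.calibration('wrist'); s=arm.state()
R=np.array(k['R']); o=-R.T@np.array(k['t']).ravel(); print('cam off',o-s['position'])
o1=o-np.array(s['position'])+[490.28,-89.97,321.44]
k1=dict(mtx=k['mtx'],R=R,t=-R@o1)
g=cv2.cvtColor(cv2.imread('pics/w1.png'),cv2.COLOR_BGR2GRAY).astype(int)
for r in (125,140,160,180,200,220):
    d=np.diff(g[r,235:335]); l=235+d[:40].argmin()+.5+.5*0; rr=235+60+d[60:].argmax()+.5
    print(r,g[r,l.__int__()-6:int(l)+6],l,rr,np.round(unproj('wrist',[(l+.5,r+.5),(rr+.5,r+.5)],38,k1)[:,:2],1).tolist())
print('tip if z=112',unproj('wrist',[(316.6,447.6)],112,k),unproj('wrist',[(316.6,447.6)],106,k))
E
```

```text
cam off [  0.39587213  70.90031008 143.44451698]
125 [157 186 179 172 118 116 118  57  32  27  29  27] 247.5 316.5 [[423.9, -23.8], [490.8, -23.8]]
140 [173 168 127 146 179 177 165 111 115 119  78  32] 245.5 317.5 [[421.3, -37.9], [491.8, -37.9]]
160 [116 118 113 117 116 120 109  23   0   1   0   1] 250.5 318.5 [[425.3, -57.2], [492.8, -57.2]]
180 [106 124 171 172 160 160 140  83 138 167 116 109] 243.5 318.5 [[417.5, -77.0], [492.9, -77.0]]
200 [175 179 177 177 172 119 109  22   0   6   3   0] 253.5 318.5 [[426.7, -97.4], [492.9, -97.3]]
220 [168 175 182 184 190 190 177 100 149 177 176 172] 246.5 319.5 [[418.6, -118.3], [494.0, -118.2]]
tip if z=112 [[ 467.95228437 -421.01872737  112.        ]] [[ 467.95148327 -426.40283657  106.        ]]
```

servo_tool([
  [[-0.1,0.3,0],0.04],
  [[-0.2,0.6,0],0.08],
  [[-0.3,1,0],0.125],
  [[-0.3,1,0],0.125],
])

```text
t: 12.05
position: [420.4, -211.8, 109.9]
eef_rot: [[-0.387, 0.922, -0.004], [0.922, 0.387, 0.003], [0.004, -0.003, -1.0]]
wrist_force: [0.6, 0.7, 0.5]
finger_gap: 4.5
grip_force: 58.8
```

servo_tool([
  [[-0.1,0.3,-0.1],0.04],
  [[-0.2,0.6,-0.2],0.08],
  [[-0.28,0.91,-0.33],0.125],
  [[-0.28,0.91,-0.33],0.125],
  [[-0.28,0.91,-0.33],0.125],
])

```text
t: 12.68
position: [382.2, -79.6, 61.4]
eef_rot: [[-0.707, 0.708, 0.001], [0.708, 0.707, -0.0], [-0.001, 0.0, -1.0]]
wrist_force: [1.6, -0.5, 0.2]
finger_gap: 4.4
grip_force: 58.8
```

```bash
python3 - <<'E'
from h import *
s=arm.state(); print(s['position'],s['joints'],s['wrist_force'])
k=viewer.calibration('wrist')
im=snap('wrist','w5')
a=snap('side'); show(['spudger','spudger_tip','clamped_phone'],'side'); 
b=snap('scene'); show(['spudger','spudger_tip','clamped_phone'],'scene')
p=proj('side',[[430,-110,60]])[0].astype(int);q=proj('scene',[[430,-110,60]])[0].astype(int)
c=a[p[1]-40:p[1]+40,p[0]-60:p[0]+60]; d=b[q[1]-40:q[1]+40,q[0]-60:q[0]+60]
cv2.imwrite('pics/mix3.png',np.hstack([np.vstack([cv2.resize(x,(420,280),interpolation=cv2.INTER_CUBIC) for x in (c,d)]),cv2.resize(im,(380,560))]))
E
```

```text
[382.2481595  -79.55635407  61.36010606] [-2.35603790e-01  4.20155425e-01  2.23048767e+00 -2.13605620e-04
  4.89944522e-01 -1.02002041e+00] [ 1.61967907 -0.45006969  0.20565924]
side spot spudger 0.61 [386. -88.  61.]
side spot spudger_tip 0.62 [ 428. -130.   61.]
side spot clamped_phone 0.96 [458. -63.  28.]
scene spot spudger 0.53 [386. -87.  58.]
scene spot spudger_tip 0.45 [ 429. -130.   65.]
scene spot clamped_phone 0.88 [460. -64.  34.]
```

View pics/mix3.png

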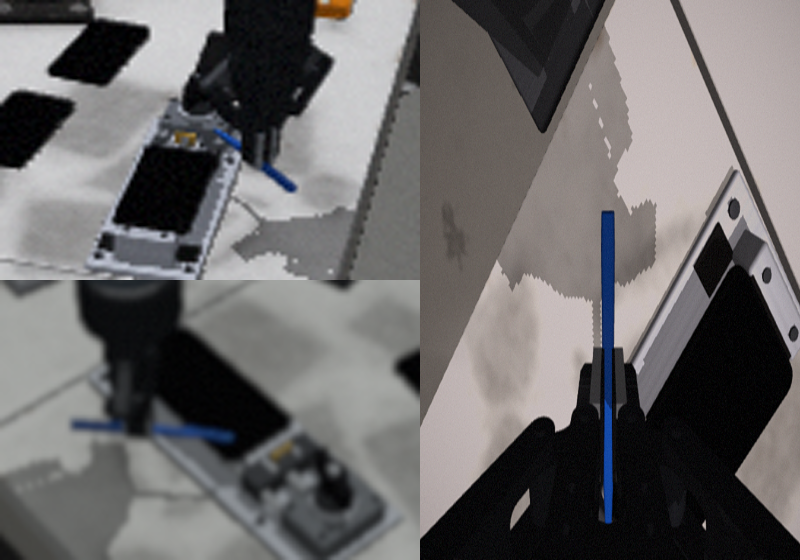

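servo_tool([
  [[0.007,0.02,-0.07],0],
  [[0.007,0.02,-0.12],0],
  [[0.007,0.02,-0.12],0],
])

```text
t: 13.5
position: [381.4, -75.8, 42.5]
eef_rot: [[-0.707, 0.707, -0.002], [0.707, 0.707, 0.0], [0.002, -0.001, -1.0]]
wrist_force: [0.3, -0.0, -0.4]
finger_gap: 4.5
grip_force: 58.8
```

servo_tool([
  [[0,0,-0.01],0],
  [[0,0,-0.01],0],
])

```text
t: 13.75
position: [382.1, -76.0, 41.8]
eef_rot: [[-0.707, 0.707, -0.0], [0.707, 0.707, 0.0], [0.0, -0.0, -1.0]]
wrist_force: [-0.6, -0.5, 0.8]
finger_gap: 4.4
grip_force: 58.8
```

servo_tool([
  [[0,0,-0.01],0],
  [[0,0,-0.01],0],
])

```text
t: 14.0
position: [382.2, -76.0, 40.4]
eef_rot: [[-0.707, 0.707, 0.0], [0.707, 0.707, -0.0], [-0.0, 0.0, -1.0]]
wrist_force: [0.5, 0.0, -1.5]
finger_gap: 4.2
grip_force: 58.8
```

servo_tool([
  [[0,0,-0.007],0],
  [[0,0,-0.007],0],
])

```text
t: 14.25
position: [382.2, -76.0, 39.3]
eef_rot: [[-0.707, 0.707, 0.0], [0.707, 0.707, -0.0], [-0.0, 0.0, -1.0]]
wrist_force: [-0.2, 0.5, 0.9]
finger_gap: 4.4
grip_force: 59.0
```

servo_tool([
  [[0,0,-0.007],0],
  [[0,0,-0.007],0],
])

```text
t: 14.5
position: [382.2, -76.0, 38.3]
eef_rot: [[-0.707, 0.707, 0.0], [0.707, 0.707, -0.0], [-0.0, 0.0, -1.0]]
wrist_force: [-0.2, 0.4, 3.2]
finger_gap: 4.2
grip_force: 59.1
```

```bash
python3 - <<'E'
from h import *
s=arm.state(); print(s['position'],s['wrist_force'],s['moment'])
snap('side'); show(['spudger_tip'],'side');s=arm.state(); print(s['wrist_force'],s['moment'])
E
```

```text
[382.18559466 -76.03703736  38.28427285] [-0.19830366  0.37546132  3.17450701] [ 0.03101979 -0.07557291 -0.03984925]
side spot spudger_tip 0.64 [ 430. -129.   43.]
[-0.92357082  1.09983006  2.56460005] [-0.0898905  -0.03049043  0.02706719]
```

servo_tool([
  [[0,0,-0.007],0],
  [[0,0,-0.007],0],
])

```text
t: 14.85
position: [382.2, -76.0, 37.2]
eef_rot: [[-0.707, 0.707, 0.0], [0.707, 0.707, -0.0], [-0.0, 0.0, -1.0]]
wrist_force: [-1.4, 1.3, 4.6]
finger_gap: 4.5
grip_force: 59.2
```

```bash
python3 - <<'E'
from h import *
s=arm.state(); print(s['position'],s['wrist_force'],s['moment'])
snap('side'); show(['spudger_tip'],'side');s=arm.state(); print(s['wrist_force'],s['moment'])
E
```

```text
[382.19654055 -76.01655482  37.23995341] [-1.38398407  1.29223997  4.63229676] [-0.04074189 -0.05409561  0.01056538]
side spot spudger_tip 0.52 [ 430. -125.   44.]
[-0.33489245  1.41367648  4.18727558] [-0.04085831 -0.09052177 -0.00278485]
```

servo_tool([
  [[0,0.018,0],0],
  [[0,0.036,0],0],
  [[-0.001,0.054,0],0],
  [[-0.002,0.072,0],0],
  [[-0.002,0.09,0],0],
])

```text
t: 15.58
position: [381.9, -62.4, 37.2]
eef_rot: [[-0.707, 0.707, 0.0], [0.707, 0.707, -0.0], [-0.0, 0.0, -1.0]]
wrist_force: [1.4, -2.2, 4.8]
finger_gap: 4.5
grip_force: 59.2
```

servo_tool([
  [[0,0.018,0],0],
  [[0,0.036,0],0],
  [[-0.001,0.054,0],0],
  [[-0.002,0.072,0],0],
  [[-0.002,0.09,0],0],
])

```text
t: 16.2
position: [381.5, -48.8, 37.2]
eef_rot: [[-0.707, 0.707, -0.0], [0.707, 0.707, 0.0], [0.0, -0.0, -1.0]]
wrist_force: [1.0, -2.8, 4.6]
finger_gap: 4.3
grip_force: 59.2
```

servo_tool([
  [[0,0.018,0],0],
  [[0,0.036,0],0],
  [[-0.001,0.054,0],0],
  [[-0.002,0.072,0],0],
  [[-0.002,0.09,0],0],
])

```text
t: 16.82
position: [381.2, -35.3, 37.2]
eef_rot: [[-0.707, 0.707, -0.0], [0.707, 0.707, -0.0], [0.0, -0.0, -1.0]]
wrist_force: [0.8, -1.9, 4.6]
finger_gap: 4.7
grip_force: 59.2
```

```bash
python3 - <<'E'
from h import *
s=arm.state(); print(s['position'],s['wrist_force'],s['moment'])
snap('side'); show(['spudger_tip','clamped_phone'],'side');snap('scene'); show(['spudger_tip','clamped_phone'],'scene')
E
```

```text
[381.16292235 -35.34156435  37.20898829] [ 0.83997804 -1.92307195  4.55057703] [-0.64643598 -0.42799372 -0.06614583]
side spot spudger_tip 0.57 [430. -88.  42.]
side spot spudger_tip 0.21 [473. 180.   9.]
side spot clamped_phone 0.57 [460. -60.  29.]
scene spot spudger_tip 0.66 [481. 246.   8.]
scene spot spudger_tip 0.63 [427. -88.  42.]
scene spot clamped_phone 0.78 [461. -65.  29.]
```

servo_tool([
  [[0,0.018,0],0],
  [[0,0.036,0],0],
  [[-0.001,0.054,0],0],
  [[-0.002,0.072,0],0],
  [[-0.002,0.09,0],0],
])

```text
t: 17.75
position: [380.9, -21.8, 37.2]
eef_rot: [[-0.707, 0.707, -0.0], [0.707, 0.707, -0.0], [0.0, -0.0, -1.0]]
wrist_force: [1.1, -2.4, 4.0]
finger_gap: 4.2
grip_force: 59.2
```

servo_tool([
  [[0,0.018,0],0],
  [[0,0.036,0],0],
  [[-0.001,0.054,0],0],
  [[-0.002,0.072,0],0],
  [[-0.002,0.09,0],0],
])

```text
t: 18.38
position: [380.6, -8.3, 37.2]
eef_rot: [[-0.707, 0.707, -0.0], [0.707, 0.707, -0.0], [0.0, -0.0, -1.0]]
wrist_force: [1.2, -2.8, 4.2]
finger_gap: 4.0
grip_force: 59.2
```

servo_tool([
  [[0,0.018,0],0],
  [[0,0.036,0],0],
  [[-0.001,0.054,0],0],
  [[-0.002,0.072,0],0],
  [[-0.002,0.09,0],0],
])

```text
t: 19.0
position: [380.3, 5.2, 37.2]
eef_rot: [[-0.707, 0.707, -0.0], [0.707, 0.707, 0.0], [0.0, -0.0, -1.0]]
wrist_force: [0.9, -3.0, 3.5]
finger_gap: 4.3
grip_force: 59.2
```

servo_tool([
  [[0,0.018,0],0],
  [[0,0.036,0],0],
  [[-0.001,0.054,0],0],
  [[-0.002,0.072,0],0],
  [[-0.002,0.09,0],0],
])

```text
t: 19.62
position: [380.0, 18.7, 37.2]
eef_rot: [[-0.707, 0.707, -0.0], [0.707, 0.707, -0.0], [0.0, -0.0, -1.0]]
wrist_force: [0.7, -2.9, 4.3]
finger_gap: 4.2
grip_force: 59.2
```

servo_tool([
  [[0,0.018,0],0],
  [[0,0.036,0],0],
  [[-0.001,0.054,0],0],
  [[-0.002,0.072,0],0],
  [[-0.002,0.09,0],0],
])

```text
t: 20.25
position: [379.7, 32.1, 37.2]
eef_rot: [[-0.707, 0.707, -0.0], [0.707, 0.707, -0.0], [0.0, -0.0, -1.0]]
wrist_force: [0.8, -2.6, 4.1]
finger_gap: 4.5
grip_force: 59.2
```

servo_tool([
  [[0,0.018,0],0],
  [[0,0.036,0],0],
  [[-0.001,0.054,0],0],
  [[-0.002,0.072,0],0],
  [[-0.002,0.09,0],0],
])

```text
t: 20.88
position: [379.4, 45.7, 37.2]
eef_rot: [[-0.707, 0.707, -0.0], [0.707, 0.707, 0.0], [0.0, -0.0, -1.0]]
wrist_force: [0.7, -3.5, 4.5]
finger_gap: 4.6
grip_force: 59.2
```

servo_tool([
  [[0,0.018,0],0],
  [[0,0.036,0],0],
  [[-0.001,0.054,0],0],
  [[-0.002,0.072,0],0],
])

```text
t: 21.38
position: [379.1, 56.5, 37.2]
eef_rot: [[-0.707, 0.707, -0.0], [0.707, 0.707, 0.0], [0.0, -0.0, -1.0]]
wrist_force: [1.0, -2.0, 3.1]
finger_gap: 4.5
grip_force: 59.1
```

```bash
python3 - <<'E'
from h import *
s=arm.state(); print(s['position'],s['wrist_force'],s['moment'])
snap('side'); show(['spudger_tip','spudger','clamped_phone'],'side');snap('scene'); show(['spudger_tip','spudger','clamped_phone'],'scene')
E
```

```text
[379.09277458  56.48540072  37.20166709] [ 1.01618139 -2.01099903  3.08355737] [-0.40201419 -0.34307633  0.01645448]
side spot spudger_tip 0.71 [469. 477.   4.]
side spot spudger_tip 0.48 [429.   1.  42.]
side spot spudger 0.6 [387.  46.  35.]
side spot clamped_phone 0.9 [460. -61.  27.]
scene spot spudger_tip 0.59 [690. 149.   1.]
scene spot spudger_tip 0.39 [422.   5.  40.]
scene spot spudger 0.57 [384.  48.  32.]
scene spot clamped_phone 0.62 [461. -66.  31.]
```

servo_tool([
  [[0,0,0.15],0],
  [[0,0,0.3],-0.05],
  [[0.2,-0.1,0.4],-0.1],
  [[0.4,-0.3,0.4],-0.15],
  [[0.55,-0.45,0.4],-0.2],
])

```text
t: 22.4
position: [462.4, -12.2, 97.3]
eef_rot: [[-0.151, 0.989, 0.0], [0.989, 0.151, 0.0], [0.0, 0.0, -1.0]]
wrist_force: [-0.5, 1.3, -0.2]
finger_gap: 4.8
grip_force: 58.9
```

servo_tool([
  [[0.2,-0.2,0],-0.06],
  [[0.4,-0.4,0],-0.12],
  [[0.55,-0.44,0],-0.18],
  [[0.55,-0.44,0],-0.24],
  [[0.55,-0.44,0],-0.3],
])

```text
t: 23.02
position: [543.4, -77.4, 96.5]
eef_rot: [[0.708, 0.706, -0.002], [0.706, -0.708, 0.0], [-0.001, -0.002, -1.0]]
wrist_force: [-0.7, -0.2, -0.3]
finger_gap: 4.2
grip_force: 58.9
```

servo_tool([
  [[0,0,-0.1],0],
  [[0,0,-0.2],0],
  [[0,0,-0.2],0],
])

```text
t: 23.4
position: [542.6, -76.9, 65.2]
eef_rot: [[0.702, 0.712, -0.004], [0.712, -0.702, 0.001], [-0.002, -0.003, -1.0]]
wrist_force: [0.0, 0.2, 0.5]
finger_gap: 4.5
grip_force: 58.9
```

```bash
python3 - <<'E'
from h import *
s=arm.state(); print(s['position'],s['eef_rot'][:,0],s['wrist_force'],s['t'])
snap('wrist','w6')
a=snap('side'); show(['spudger_tip','spudger','clamped_phone'],'side');b=snap('scene'); show(['spudger_tip','spudger','clamped_phone'],'scene')
p=proj('side',[[491,-110,60]])[0].astype(int);q=proj('scene',[[491,-110,60]])[0].astype(int)
c=a[p[1]-40:p[1]+40,p[0]-60:p[0]+60]; d=b[q[1]-40:q[1]+40,q[0]-60:q[0]+60]
cv2.imwrite('pics/mix4.png',np.vstack([cv2.resize(x,(420,280),interpolation=cv2.INTER_CUBIC) for x in (c,d)]))
E
```

```text
[542.55580507 -76.94910419  65.21368428] [ 0.7021112   0.71206373 -0.00225835] [0.02593521 0.17337514 0.49596512] 23.4
side spot spudger_tip 0.55 [ 490. -130.   68.]
side spot spudger_tip 0.31 [692. 154.   3.]
side spot spudger 0.45 [537. -88.  68.]
side spot clamped_phone 0.58 [462. -63.  29.]
scene spot spudger_tip 0.6 [ 489. -128.   70.]
scene spot spudger 0.56 [689. 146.   2.]
scene spot clamped_phone 0.63 [461. -58.  -1.]
scene spot clamped_phone 0.62 [461. -66.  30.]
scene spot clamped_phone 0.58 [690. 146.   0.]
```

View pics/mix4.png

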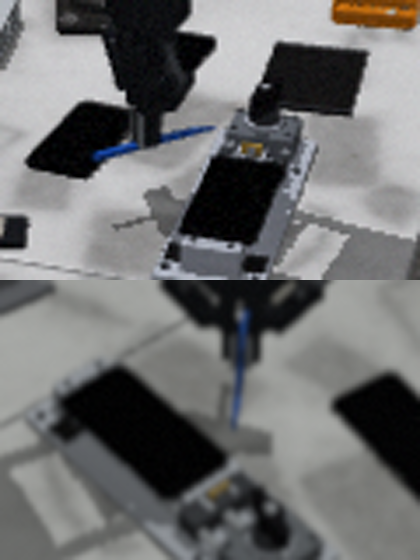

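servo_tool([
  [[0.014,0.027,-0.08],0],
  [[0.014,0.027,-0.15],0],
  [[0.014,0.027,-0.17],0],
  [[0.014,0.027,-0.17],0],
])

```text
t: 24.35
position: [545.9, -73.1, 41.1]
eef_rot: [[0.704, 0.711, -0.001], [0.711, -0.704, 0.0], [-0.001, -0.001, -1.0]]
wrist_force: [-0.7, 0.3, -0.0]
finger_gap: 4.8
grip_force: 58.9
```

servo_tool([
  [[0,0,-0.007],0],
  [[0,0,-0.013],0],
  [[0,0,-0.013],0],
])

```text
t: 24.72
position: [546.3, -73.2, 39.9]
eef_rot: [[0.704, 0.711, 0.0], [0.711, -0.704, -0.0], [0.0, 0.0, -1.0]]
wrist_force: [-0.1, -0.4, -0.1]
finger_gap: 4.6
grip_force: 58.9
```

servo_tool([
  [[0,0,-0.007],0],
  [[0,0,-0.013],0],
  [[0,0,-0.013],0],
])

```text
t: 25.1
position: [546.2, -73.1, 37.7]
eef_rot: [[0.704, 0.711, -0.0], [0.711, -0.704, 0.0], [-0.0, -0.0, -1.0]]
wrist_force: [0.2, -0.2, 0.4]
finger_gap: 4.5
grip_force: 58.9
```

```bash
python3 - <<'E'
from h import *
s=arm.state(); print(s['position'],s['wrist_force'])
snap('side'); show(['spudger_tip','spudger'],'side');snap('scene'); show(['spudger_tip','spudger'],'scene')
print(arm.state()['wrist_force'])
E
```

```text
[546.17056354 -73.1374823   37.72646503] [ 0.18785301 -0.21551157  0.39740216]
side spot spudger_tip 0.55 [ 497. -127.   38.]
side spot spudger 0.37 [537. -80.  36.]
scene spot spudger_tip 0.62 [ 493. -126.   41.]
scene spot spudger 0.55 [688. 149.   1.]
scene spot spudger 0.43 [537. -82.  34.]
[ 0.42418485 -0.75508854  0.7048459 ]
```

servo_tool([
  [[-0.012,0,0],0],
  [[-0.012,0,-0.007],0],
  [[-0.012,0,-0.007],0],
])

```text
t: 25.78
position: [544.4, -73.2, 36.7]
eef_rot: [[0.704, 0.711, -0.0], [0.711, -0.704, 0.0], [-0.0, -0.0, -1.0]]
wrist_force: [0.1, -0.5, -0.6]
finger_gap: 4.7
grip_force: 58.9
```

servo_tool([
  [[0,0,-0.007],0],
  [[0,0,-0.007],0],
  [[0,0,-0.007],0],
])

```text
t: 26.15
position: [544.5, -73.2, 35.7]
eef_rot: [[0.704, 0.711, 0.0], [0.711, -0.704, 0.0], [0.0, 0.0, -1.0]]
wrist_force: [-0.4, 0.3, 0.3]
finger_gap: 4.4
grip_force: 58.9
```

servo_tool([
  [[0,0,-0.007],0],
  [[0,0,-0.007],0],
  [[0,0,-0.007],0],
])

```text
t: 26.52
position: [544.4, -73.2, 34.7]
eef_rot: [[0.704, 0.711, -0.0], [0.711, -0.704, 0.0], [-0.0, -0.0, -1.0]]
wrist_force: [-0.1, -0.3, 0.0]
finger_gap: 4.5
grip_force: 58.9
```

```bash
python3 - <<'E'
from h import *
s=arm.state(); print(s['position'],s['wrist_force'])
snap('side'); show(['spudger_tip','spudger'],'side');snap('scene'); show(['spudger_tip','spudger'],'scene')
print(arm.state()['wrist_force'])
E
```

```text
[544.41802834 -73.16518069  34.65950249] [-0.08591439 -0.29773076  0.03840639]
side spot spudger_tip 0.53 [ 494. -126.   37.]
side spot spudger 0.61 [539. -80.  34.]
side spot spudger 0.23 [458. -61.  28.]
scene spot spudger_tip 0.48 [ 491. -125.   37.]
scene spot spudger 0.42 [534. -81.  33.]
scene spot spudger 0.27 [463. -63.  28.]
[-0.7127014  -0.05782278 -1.38520567]
```

servo_tool([
  [[-0.007,0,-0.007],0],
  [[-0.007,0,-0.007],0],
  [[-0.007,0,-0.007],0],
])

```text
t: 27.2
position: [543.8, -73.2, 33.8]
eef_rot: [[0.703, 0.711, 0.001], [0.711, -0.703, -0.0], [0.0, 0.001, -1.0]]
wrist_force: [1.6, -0.1, 0.5]
finger_gap: 4.7
grip_force: 59.0
```

servo_tool([
  [[0,0,-0.007],0],
  [[0,0,-0.007],0],
  [[0,0,-0.007],0],
])

```text
t: 27.58
position: [543.6, -73.2, 32.6]
eef_rot: [[0.704, 0.711, 0.0], [0.711, -0.704, -0.0], [0.0, 0.0, -1.0]]
wrist_force: [1.2, 0.9, 0.9]
finger_gap: 4.7
grip_force: 59.0
```

```bash
python3 - <<'E'
from h import *
s=arm.state(); print(s['position'],s['wrist_force'])
a=snap('side'); show(['spudger_tip'],'side');b=snap('scene'); show(['spudger_tip'],'scene')
p=proj('side',[[491,-110,38]])[0].astype(int);q=proj('scene',[[491,-110,38]])[0].astype(int)
c=a[p[1]-40:p[1]+40,p[0]-60:p[0]+60]; d=b[q[1]-40:q[1]+40,q[0]-60:q[0]+60]
cv2.imwrite('pics/mix5.png',np.vstack([cv2.resize(x,(450,300),interpolation=cv2.INTER_CUBIC) for x in (c,d)]))
print(arm.state()['wrist_force'])
E
```

```text
[543.55209878 -73.19880849  32.60292635] [1.15166256 0.89023779 0.9452429 ]
side spot spudger_tip 0.53 [ 492. -126.   34.]
side spot spudger_tip 0.38 [ 451. -382.    2.]
scene spot spudger_tip 0.62 [ 488. -125.   34.]
[ 2.27355568  0.46810268 -0.79798428]
```

View pics/mix5.png

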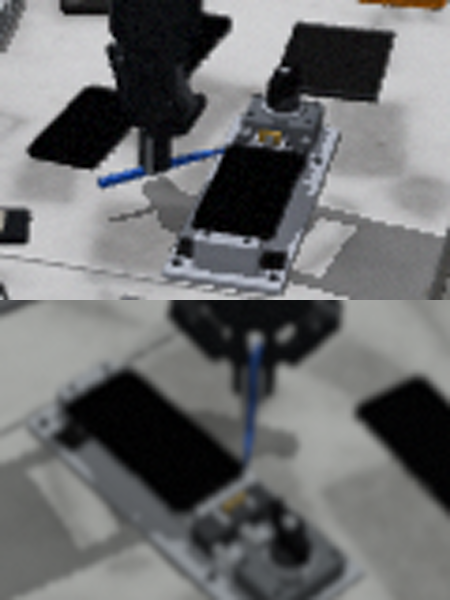

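servo_tool([
  [[0.01,0,0.04],0],
  [[0.01,0,0.08],0],
  [[-0.015,0,0.08],0],
  [[-0.03,0,0.08],0],
  [[-0.03,0,0.08],0],
])

```text
t: 28.4
position: [538.3, -73.1, 44.4]
eef_rot: [[0.704, 0.711, -0.001], [0.711, -0.704, 0.0], [-0.0, -0.001, -1.0]]
wrist_force: [-0.7, 0.3, -0.5]
finger_gap: 4.5
grip_force: 58.9
```

servo_tool([
  [[0,0,-0.02],0],
  [[0,0,-0.034],0],
  [[0,0,-0.034],0],
  [[0,0,-0.034],0],
])

```text
t: 28.9
position: [538.9, -73.2, 39.4]
eef_rot: [[0.704, 0.711, -0.0], [0.711, -0.704, 0.0], [-0.0, -0.0, -1.0]]
wrist_force: [-0.4, 0.7, 0.5]
finger_gap: 4.0
grip_force: 59.0
```

servo_tool([
  [[0,0,-0.007],0],
  [[0,0,-0.007],0],
  [[0,0,-0.007],0],
])

```text
t: 29.28
position: [539.0, -73.2, 38.5]
eef_rot: [[0.704, 0.711, 0.0], [0.711, -0.704, -0.0], [0.0, 0.0, -1.0]]
wrist_force: [0.8, 0.5, 1.5]
finger_gap: 4.4
grip_force: 59.2
```

servo_tool([
  [[0,0,-0.007],0],
  [[0,0,-0.007],0],
  [[0,0,-0.007],0],
])

```text
t: 29.65
position: [539.0, -73.2, 37.5]
eef_rot: [[0.704, 0.711, 0.0], [0.711, -0.704, -0.0], [0.0, 0.0, -1.0]]
wrist_force: [0.4, -0.0, 4.4]
finger_gap: 4.0
grip_force: 59.3
```

servo_tool([
  [[0,0,-0.007],0],
  [[0,0,-0.007],0],
  [[0,0,-0.007],0],
])

```text
t: 30.02
position: [539.1, -73.2, 36.5]
eef_rot: [[0.704, 0.711, 0.0], [0.711, -0.704, -0.0], [0.0, 0.0, -1.0]]
wrist_force: [0.5, 0.3, 6.0]
finger_gap: 4.6
grip_force: 59.3
```

```bash
python3 - <<'E'
from h import *
s=arm.state(); print(s['position'],s['wrist_force'])
snap('side'); show(['spudger_tip'],'side');snap('scene'); show(['spudger_tip'],'scene')
print(arm.state()['wrist_force'])
E
```

```text
[539.07882455 -73.20565947  36.45763617] [0.4667572  0.25024975 5.96807458]
side spot spudger_tip 0.58 [ 487. -124.   44.]
scene spot spudger_tip 0.72 [471. 183.   8.]
scene spot spudger_tip 0.57 [ 484. -124.   43.]
[ 0.16122285 -0.1012324   6.1543298 ]
```

```bash
cat >> h.py <<'E'
def bluetip(cam,near,z,rad=45):
    im=snap(cam); p=proj(cam,[near])[0]
    hsv=cv2.cvtColor(im,cv2.COLOR_BGR2HSV); m=cv2.inRange(hsv,(100,90,40),(125,255,255))
    ys,xs=np.nonzero(m); q=np.c_[xs,ys].astype(float); q=q[np.hypot(*(q-p).T)<rad]
    W=unproj(cam,q+0.5,z)[:,:2]
    return W,im
E
python3 - <<'E'
from h import *
for cam in ('scene','side'):
    W,im=bluetip(cam,[510,-100,40],40)
    u=np.array([-.707,-.707]); s=W@u; i=np.argsort(-s)[:3]
    print(cam,len(W),np.round(W[i],1).tolist(), 'extent',round(s.max()-s.min(),1), 'far',np.round(W[s.argmin()],1))
    # phone right edge: profile along world x at y=-100,-60,-20, z=38
    g=cv2.cvtColor(im,cv2.COLOR_BGR2GRAY).astype(np.float32)
    for y in (-95,-60,-20):
        xs=np.arange(410,515,1.0); pp=proj(cam,np.c_[xs,0*xs+y,0*xs+38]).astype(np.float32)
        v=cv2.remap(g,pp[None,:,0]-.5,pp[None,:,1]-.5,cv2.INTER_LINEAR)[0]
        dk=xs[v<35]; print(cam,y,dk.min() if len(dk) else None,dk.max() if len(dk) else None,v[::8].astype(int))
E
```

```text
scene 70 [[490.2, -121.9], [492.3, -123.6], [494.6, -120.8]] extent 113.1 far [572.8 -44.5]
scene -95 427.0 489.0 [96 94 37  2  4  3  1  2  2  2 36 82 85 70]
scene -60 425.0 487.0 [ 98  92  22   1   2   2   2   2   2   2  67 122 120 118]
scene -20 411.0 486.0 [ 35  18   6   2   1   1   4   4   1   4  81 123 123 121]
side 66 [[489.4, -120.5], [492.4, -119.6], [495.5, -118.6]] extent 124.6 far [568.9 -23.8]
side -95 424.0 489.0 [169  99  13   0   3   0   4   4   2   5  36 138 128  60]
side -60 424.0 488.0 [105 102  10   4   3   3   4   3   4   1  74 145 147 157]
side -20 423.0 489.0 [101 102   7   8   0   2   1   2   0   1  49 108 108 107]
```

servo_tool([
  [[0,0.018,0],0],
  [[0,0.036,0],0],
  [[-0.001,0.054,0],0],
  [[-0.002,0.072,0],0],
  [[-0.002,0.09,0],0],
])

```text
t: 30.95
position: [538.3, -60.1, 36.3]
eef_rot: [[0.703, 0.711, -0.001], [0.711, -0.703, -0.001], [-0.001, 0.0, -1.0]]
wrist_force: [-1.3, -3.9, 5.4]
finger_gap: 4.3
grip_force: 59.4
```

servo_tool([
  [[0,0.018,0],0],
  [[0,0.036,0],0],
  [[-0.001,0.054,0],0],
  [[-0.002,0.072,0],0],
  [[-0.002,0.09,0],0],
])

```text
t: 31.58
position: [537.9, -46.6, 36.3]
eef_rot: [[0.703, 0.711, -0.001], [0.711, -0.703, -0.001], [-0.001, -0.0, -1.0]]
wrist_force: [-1.5, -3.7, 5.7]
finger_gap: 4.4
grip_force: 59.4
```

servo_tool([
  [[0,0.018,0],0],
  [[0,0.036,0],0],
  [[-0.001,0.054,0],0],
  [[-0.002,0.072,0],0],
  [[-0.002,0.09,0],0],
])

```text
t: 32.2
position: [537.6, -33.1, 36.3]
eef_rot: [[0.703, 0.711, -0.001], [0.711, -0.703, -0.001], [-0.001, -0.0, -1.0]]
wrist_force: [-1.8, -3.8, 5.4]
finger_gap: 4.5
grip_force: 59.4
```

servo_tool([
  [[0,0.018,0],0],
  [[0,0.036,0],0],
  [[-0.001,0.054,0],0],
  [[-0.002,0.072,0],0],
  [[-0.002,0.09,0],0],
])

```text
t: 32.83
position: [537.3, -19.6, 36.3]
eef_rot: [[0.703, 0.711, -0.001], [0.711, -0.703, -0.001], [-0.001, -0.0, -1.0]]
wrist_force: [-1.6, -2.9, 5.5]
finger_gap: 4.4
grip_force: 59.4
```

```bash
python3 - <<'E'
from h import *
s=arm.state(); print(s['position'],s['wrist_force'],s['moment'])
for cam in ('scene','side'):
    W,im=bluetip(cam,[510,-50,40],40)
    u=np.array([-.707,-.707]); s=W@u; i=np.argsort(-s)[:3]
    print(cam,len(W),np.round(W[i],1).tolist()); show(['spudger_tip'],cam,n=2)
E
```

```text
[537.25094478 -19.58765598  36.29576331] [-1.6243991  -2.86604538  5.46168372] [-0.77343066  0.51847079  0.11310993]
scene 60 [[485.9, -71.6], [488.0, -73.4], [488.2, -68.8]]
side 76 [[485.8, -68.5], [488.8, -67.6], [491.7, -66.7]]
side spot spudger_tip 0.7 [455. -65.   0.]
side spot spudger_tip 0.6 [489. -73.  40.]
```

servo_tool([
  [[0,0.018,0],0],
  [[0,0.036,0],0],
  [[-0.001,0.054,0],0],
  [[-0.002,0.072,0],0],
  [[-0.002,0.09,0],0],
])

```text
t: 33.65
position: [536.9, -6.1, 36.3]
eef_rot: [[0.703, 0.711, -0.001], [0.711, -0.703, -0.001], [-0.001, -0.0, -1.0]]
wrist_force: [-1.9, -3.7, 3.9]
finger_gap: 4.4
grip_force: 59.4
```

servo_tool([
  [[0,0.018,0],0],
  [[0,0.036,0],0],
  [[-0.001,0.054,0],0],
  [[-0.002,0.072,0],0],
  [[-0.002,0.09,0],0],
])

```text
t: 34.28
position: [536.5, 7.4, 36.2]
eef_rot: [[0.703, 0.711, -0.001], [0.711, -0.703, -0.001], [-0.001, -0.0, -1.0]]
wrist_force: [-1.9, -3.5, 4.9]
finger_gap: 4.5
grip_force: 59.4
```

servo_tool([
  [[0,0.018,0],0],
  [[0,0.036,0],0],
  [[-0.001,0.054,0],0],
  [[-0.002,0.072,0],0],
  [[-0.002,0.09,0],0],
])

```text
t: 34.9
position: [536.2, 20.9, 36.2]
eef_rot: [[0.703, 0.711, -0.001], [0.711, -0.703, -0.001], [-0.001, -0.0, -1.0]]
wrist_force: [-1.7, -3.5, 5.8]
finger_gap: 4.3
grip_force: 59.4
```

servo_tool([
  [[0,0.018,0],0],
  [[0,0.036,0],0],
  [[-0.001,0.054,0],0],
  [[-0.002,0.072,0],0],
  [[-0.002,0.09,0],0],
])

```text
t: 35.52
position: [535.9, 34.4, 36.2]
eef_rot: [[0.703, 0.711, -0.001], [0.711, -0.703, -0.001], [-0.001, -0.0, -1.0]]
wrist_force: [-1.2, -3.5, 5.8]
finger_gap: 4.2
grip_force: 59.4
```

servo_tool([
  [[0,0.018,0],0],
  [[0,0.036,0],0],
  [[-0.001,0.054,0],0],
  [[-0.002,0.072,0],0],
  [[-0.002,0.09,0],0],
])

```text
t: 36.15
position: [535.6, 47.9, 36.2]
eef_rot: [[0.703, 0.711, -0.001], [0.711, -0.703, -0.001], [-0.001, -0.0, -1.0]]
wrist_force: [-0.6, -2.1, 5.8]
finger_gap: 4.0
grip_force: 59.4
```

servo_tool([
  [[0,0.018,0],0],
  [[0,0.036,0],0],
  [[-0.001,0.045,0],0],
])

```text
t: 36.52
position: [535.4, 54.7, 36.2]
eef_rot: [[0.703, 0.711, -0.001], [0.711, -0.703, -0.001], [-0.001, -0.0, -1.0]]
wrist_force: [-1.9, -3.0, 4.9]
finger_gap: 4.6
grip_force: 59.3
```

```bash
python3 - <<'E'
from h import *
s=arm.state(); print(s['position'],s['wrist_force'],s['moment'])
for cam in ('scene','side'):
    W,im=bluetip(cam,[510,20,40],40)
    u=np.array([-.707,-.707]); s=W@u; i=np.argsort(-s)[:3]
    print(cam,len(W),np.round(W[i],1).tolist()); show(['spudger_tip'],cam,n=2)
E
```

```text
[535.42438658  54.68611085  36.20498138] [-1.87776457 -3.00005963  4.91441107] [-0.81328613  0.45535384  0.09983077]
scene 26 [[484.3, -2.2], [486.6, 0.8], [489.0, 3.9]]
scene spot spudger_tip 0.57 [484.   4.  42.]
side 79 [[485.1, 5.5], [487.9, 6.3], [490.8, 7.2]]
side spot spudger_tip 0.39 [486.   4.  39.]
side spot spudger_tip 0.36 [460. -60.  30.]
```

servo_tool([
  [[0,0,0.2],0],
  [[0,0,0.5],0],
  [[0,-0.3,0.5],0.03],
  [[0,-0.6,0.5],0.06],
  [[0,-0.95,0.5],0.1],
])

```text
t: 37.35
position: [535.7, -88.3, 111.1]
eef_rot: [[0.445, 0.895, -0.0], [0.895, -0.445, 0.0], [0.0, -0.0, -1.0]]
wrist_force: [-0.2, -0.1, -0.1]
finger_gap: 4.1
grip_force: 59.1
```

servo_tool([
  [[-0.1,-0.3,0],0.05],
  [[-0.2,-0.6,0],0.1],
  [[-0.3,-0.9,0],0.15],
  [[-0.3,-0.95,0],0.15],
])

```text
t: 37.85
position: [489.8, -232.0, 110.9]
eef_rot: [[-0.002, 1.0, -0.001], [1.0, 0.002, 0.0], [0.0, -0.001, -1.0]]
wrist_force: [-0.4, -0.3, -0.6]
finger_gap: 4.7
grip_force: 59.1
```

servo_tool([
  [[-0.1,-0.3,0],0],
  [[-0.2,-0.6,0],0],
  [[-0.26,-0.94,0],0],
  [[-0.26,-0.94,-0.2],0],
  [[-0.26,-0.94,-0.4],0],
])

```text
t: 38.48
position: [452.4, -371.0, 50.5]
eef_rot: [[-0.002, 1.0, 0.001], [1.0, 0.002, -0.0], [-0.0, 0.001, -1.0]]
wrist_force: [0.5, 0.4, -0.7]
finger_gap: 4.2
grip_force: 59.1
```

```bash
python3 - <<'E'
from h import *
s=arm.state(); print(s['position'],s['eef_rot'][:,0],s['wrist_force'],s['t'],s['finger_gap'])
for cam in ('scene','side'):
    snap(cam); show(['spudger','spudger_tip','tool_mat'],cam,n=2)
E
```

```text
[ 452.3636092  -371.01408481   50.52304421] [-1.89084482e-03  9.99998188e-01 -2.20637520e-04] [ 0.46303664  0.3713021  -0.71211595] 38.475 4.184677101802795
scene spot spudger 0.63 [ 450. -383.   45.]
scene spot spudger_tip 0.68 [ 452. -381.    2.]
scene spot spudger_tip 0.65 [ 445. -442.   56.]
scene spot tool_mat 0.58 [ 452. -381.    2.]
scene spot tool_mat 0.38 [ 462. -205.   59.]
side spot spudger_tip 0.52 [460. -62.  -1.]
side spot tool_mat 0.39 [399. 397.  -4.]
```

servo_tool([
  [[0,0,-0.1],0],
  [[0,0,-0.2],0],
  [[0,0,-0.25],0],
  [[0,0,-0.26],0],
  [[0,0,-0.26],0],
])

```text
t: 39.5
position: [452.0, -370.9, 12.1]
eef_rot: [[-0.005, 1.0, -0.0], [1.0, 0.005, 0.0], [0.0, -0.0, -1.0]]
wrist_force: [-0.0, 0.6, -0.1]
finger_gap: 4.2
grip_force: 59.1
```

servo_tool([
  [[0,0,-0.007],0],
  [[0,0,-0.014],0],
  [[0,0,-0.014],0],
])

```text
t: 39.88
position: [452.1, -371.0, 10.3]
eef_rot: [[-0.005, 1.0, 0.0], [1.0, 0.005, -0.0], [-0.0, 0.0, -1.0]]
wrist_force: [0.0, -0.8, -0.8]
finger_gap: 4.2
grip_force: 59.1
```

Lower a little more, release gently and rise.

servo_tool([
  [[0,0,-0.01],0],
  [[0,0,-0.01],0],
])

```text
t: 40.12
position: [452.0, -370.8, 8.6]
eef_rot: [[-0.005, 1.0, -0.0], [1.0, 0.005, 0.0], [0.0, -0.0, -1.0]]
wrist_force: [-0.9, -1.6, 0.2]
finger_gap: 4.2
grip_force: 59.1
```

servo_tool([
  [[0,0,0],0],
  [[0,0,0],0],
  [[0,0,0],0],
  [[0,0,0.02],0],
  [[0,0,0.1],0],
], claw=0.5)

```text
t: 40.75
position: [451.6, -370.6, 23.7]
eef_rot: [[-0.005, 1.0, -0.001], [1.0, 0.005, 0.001], [0.001, -0.001, -1.0]]
wrist_force: [-0.2, -0.2, 0.4]
finger_gap: 21.0
grip_force: 0.0
```

servo_tool([
  [[0,0,0.3],0],
  [[0.04,0.3,0.6],0],
  [[0.07,0.6,0.9],0],
  [[0.07,1,0.9],-0.03],
  [[0.07,1,0.9],-0.07],
], claw=-1)

```text
t: 41.38
position: [462.3, -217.5, 160.4]
eef_rot: [[0.213, 0.977, 0.001], [0.977, -0.213, 0.0], [0.0, 0.001, -1.0]]
wrist_force: [0.7, 0.4, -0.3]
finger_gap: 85.3
grip_force: 0.0
```

```bash
python3 - <<'E'
from h import *
s=arm.state(); print(s['position'],s['eef_rot'][:,0],s['wrist_force'],s['t'],s['finger_gap'])
k=viewer.calibration('wrist'); im=snap('wrist','w7')
hsv=cv2.cvtColor(im,cv2.COLOR_BGR2HSV); m=cv2.inRange(hsv,(100,120,60),(125,255,255))
n,l,st,_=cv2.connectedComponentsWithStats(m)
for i in range(1,n):
    if st[i,4]>150:
        ys,xs=np.nonzero(l==i); W=unproj('wrist',np.c_[xs,ys].astype(float),11,k)[:,:2].astype(np.float32)
        print(st[i],cv2.minAreaRect(W))
show(['spudger','knob_grip'],'wrist',n=2)
for cam in ('scene','side'):
    snap(cam); show(['spudger','knob_grip'],cam,n=2)
E
```

```text
[ 462.30972765 -217.52767315  160.36905908] [2.13094704e-01 9.77031522e-01 2.28127243e-04] [ 0.7020265   0.42496361 -0.29521938] 41.375 85.28762968644013
[327 351  30  92 839] ((452.2765197753906, -362.5180358886719), (7.65947151184082, 86.89924621582031), 0.5652431845664978)
wrist spot spudger 0.9 [ 449. -382.   -0.]
wrist spot knob_grip 0.7 [ 464. -210.   65.]
scene spot spudger 0.57 [ 450. -382.    2.]
scene spot spudger 0.26 [458. -65.  30.]
side spot spudger 0.44 [ 451. -379.    4.]
side spot spudger 0.41 [475. 244.  12.]
side spot knob_grip 0.61 [ 465. -208.   60.]
```

servo_tool([
  [[0.01,0.063,-0.2],-0.012],
  [[0.01,0.063,-0.4],-0.012],
  [[0.01,0.063,-0.6],-0.012],
  [[0.01,0.063,-0.72],-0.012],
  [[0.01,0.063,-0.72],-0.012],
])

```text
t: 42.45
position: [463.2, -211.3, 49.6]
eef_rot: [[0.25, 0.968, -0.002], [0.968, -0.25, 0.001], [0.001, -0.003, -1.0]]
wrist_force: [-0.3, -0.4, 0.7]
finger_gap: 85.7
grip_force: 0.0
```

servo_tool([
  [[0,0,0],0],
  [[0,0,0],0],
  [[0,0,0],0],
  [[0,0,0],0],
  [[0,0,0],0],
], claw=1)

```text
t: 43.08
position: [462.8, -211.2, 51.3]
eef_rot: [[0.249, 0.968, -0.002], [0.968, -0.249, 0.001], [0.0, -0.002, -1.0]]
wrist_force: [-6.6, 0.5, 10.8]
finger_gap: 10.9
grip_force: 59.1
```

servo_tool([
  [[0,0,0],0.05],
  [[0,0,0],0.1],
  [[0,0,0],0.15],
  [[0,0,0],0.2],
  [[0,0,0],0.25],
])

```text
t: 43.7
position: [466.0, -210.8, 51.4]
eef_rot: [[-0.511, 0.86, 0.004], [0.86, 0.511, 0.0], [-0.002, 0.003, -1.0]]
wrist_force: [9.0, 10.3, 1.4]
finger_gap: 10.1
grip_force: 58.4
```

servo_tool([
  [[0,0,0],0.05],
  [[0,0,0],0.1],
  [[0,0,0],0.15],
  [[0,0,0],0.2],
  [[0,0,0],0.22],
])

```text
t: 44.32
position: [467.7, -208.8, 51.5]
eef_rot: [[-0.94, 0.34, 0.006], [0.34, 0.94, 0.003], [-0.005, 0.005, -1.0]]
wrist_force: [17.0, 24.9, -0.4]
finger_gap: 10.4
grip_force: 58.6
```

servo_tool([
  [[0,0,0],0],
  [[0,0,0],0],
  [[0,0,0],0],
  [[0,0,0],0],
  [[0,0,0.05],0],
], claw=-1)

```text
t: 44.95
position: [463.5, -211.5, 58.1]
eef_rot: [[-0.94, 0.34, -0.001], [0.34, 0.94, 0.001], [0.001, 0.0, -1.0]]
wrist_force: [0.1, -0.3, -0.3]
finger_gap: 85.5
grip_force: 0.0
```

servo_tool([
  [[0,0,0.3],0],
  [[0,0,0.7],-0.05],
  [[0,0.2,1],-0.1],
  [[0,0.6,1],-0.15],
  [[0,1,1],-0.19],
])

```text
t: 45.58
position: [464.3, -60.4, 209.7]
eef_rot: [[-0.582, 0.813, 0.003], [0.813, 0.582, -0.0], [-0.002, 0.002, -1.0]]
wrist_force: [0.7, -0.1, 0.8]
finger_gap: 85.2
grip_force: 0.0
```

servo_tool([
  [[0.1,0.3,0.2],-0.05],
  [[0.1,0.6,0.4],-0.1],
  [[0.1,1,0.6],-0.15],
  [[0.1,1,0.6],-0.2],
  [[0.1,1,0.6],-0.2],
])

```text
t: 46.2
position: [478.9, 89.1, 298.9]
eef_rot: [[-0.002, 1.0, 0.001], [1.0, 0.002, 0.0], [0.0, 0.001, -1.0]]
wrist_force: [-0.9, -0.5, -1.6]
finger_gap: 85.5
grip_force: 0.0
```

```bash
python3 - <<'E'
from h import *
s=arm.state(); print(s['position'],s['eef_rot'][:,0],s['t'])
k=viewer.calibration('wrist')
im=snap('wrist','w8'); show(['clamped_phone','rack','slot','opened_phone','tweezers','syringe'],'wrist',n=5)
np.savez('k8.npz',R=k['R'],t=k['t'],mtx=k['mtx'])
E
```

```text
[478.87298264  89.13823384 298.92090874] [-1.65679940e-03  9.99998627e-01  2.29974945e-05] 46.2
wrist spot clamped_phone 0.69 [456. -64.  26.]
wrist spot rack 0.64 [473. 228.  -1.]
wrist spot slot 0.84 [477. 211.   9.]
wrist spot slot 0.7 [478. 243.  12.]
wrist spot slot 0.57 [473. 181.   8.]
wrist spot tweezers 0.65 [609. 131.   1.]
wrist spot syringe 0.25 [668.  10.   4.]
```

View pics/w8.png

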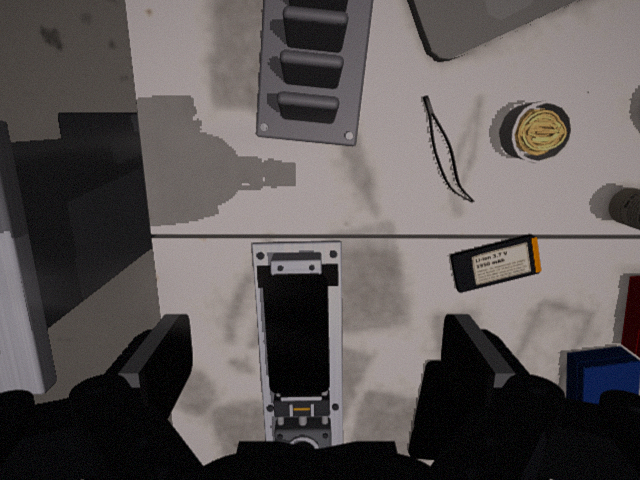

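```bash
python3 - <<'E'
from h import *
k=dict(np.load('k8.npz')); g=cv2.GaussianBlur(cv2.cvtColor(cv2.imread('pics/w8.png'),cv2.COLOR_BGR2GRAY),(3,3),0).astype(int)
def fit(pts,z):
    W=unproj('wrist',np.array(pts)+.5,z,k)[:,:2]
    vx,vy,x0,y0=cv2.fitLine(W.astype(np.float32),cv2.DIST_HUBER,0,.01,.01).ravel(); r=np.abs((W-[x0,y0])@[-vy,vx])
    print(np.round([x0,y0],1),'dir deg',round(np.degrees(np.arctan2(vy,vx)),2),'res',np.round(np.median(r),2),len(W)); return W
bot=[]
for c in range(265,350,5):
    d=np.diff(g[120:165,c]); bot.append((c,120+d.argmax()+.5))
print('front'); fit(bot,10)
R=[];L=[]
for r in range(5,140,5):
    d=np.diff(g[r,340:395]); R.append((340+d.argmax()+.5,r))
    d=np.diff(g[r,245:280]); L.append((245+d.argmin()+.5,r))
print('right');fit(R,10);print('left');fit(L,10)
l=[];rr=[]
for r in range(290,385,5):
    dk=np.nonzero(g[r,250:345]<45)[0]; 
    l.append((250+dk.min()-.5,r)); rr.append((250+dk.max()+.5,r))
print('phone');a=fit(l,38);b=fit(rr,38);print(np.round(a[:,0],0),np.round(b[:,0],0),np.round(a[[0,-1],1]))
print('col profile 300 (fins)',[(r,g[r,308]) for r in range(0,150,3)])
for r in (0,30,50,70,90,100,120): print(r, unproj('wrist',[(308,r)],73,k)[0,1].round(1), unproj('wrist',[(308,r)],10,k)[0,1].round(1))
E
```

```text
front
[474.2 138.8] dir deg -5.5 res 0.18 17
right
[525.3 202. ] dir deg 84.59 res 0.19 27
left
[424.7 203.5] dir deg 84.54 res 0.37 27
phone
[426.2 -49.2] dir deg -88.21 res 0.23 19
[492.3 -56.1] dir deg -88.38 res 0.25 19
[425. 426. 426. 425. 425. 426. 426. 426. 427. 426. 426. 427. 427. 428.
 428. 427. 427. 428. 429.] [491. 491. 492. 492. 492. 492. 492. 492. 492. 492. 492. 492. 493. 493.
 494. 494. 494. 494. 494.] [  -8. -114.]
col profile 300 (fins) [(0, np.int64(22)), (3, np.int64(25)), (6, np.int64(24)), (9, np.int64(60)), (12, np.int64(81)), (15, np.int64(86)), (18, np.int64(67)), (21, np.int64(35)), (24, np.int64(24)), (27, np.int64(26)), (30, np.int64(24)), (33, np.int64(24)), (36, np.int64(23)), (39, np.int64(23)), (42, np.int64(23)), (45, np.int64(24)), (48, np.int64(30)), (51, np.int64(80)), (54, np.int64(67)), (57, np.int64(88)), (60, np.int64(88)), (63, np.int64(62)), (66, np.int64(28)), (69, np.int64(26)), (72, np.int64(25)), (75, np.int64(26)), (78, np.int64(25)), (81, np.int64(26)), (84, np.int64(23)), (87, np.int64(86)), (90, np.int64(96)), (93, np.int64(85)), (96, np.int64(66)), (99, np.int64(89)), (102, np.int64(92)), (105, np.int64(60)), (108, np.int64(28)), (111, np.int64(29)), (114, np.int64(28)), (117, np.int64(32)), (120, np.int64(38)), (123, np.int64(99)), (126, np.int64(100)), (129, np.int64(100)), (132, np.int64(99)), (135, np.int64(102)), (138, np.int64(99)), (141, np.int64(79)), (144, np.int64(158)), (147, np.int64(155))]
0 249.7 264.9
30 228.5 240.1
50 214.0 223.1
70 199.1 205.7
90 183.8 187.8
100 176.0 178.7
120 160.2 160.2
```

servo_tool([
  [[-0.134,-0.3,-0.2],0.009],
  [[-0.134,-0.6,-0.5],0.009],
  [[-0.134,-0.854,-0.8],0.009],
  [[-0.134,-0.854,-1],0.009],
  [[-0.134,-0.854,-1],0.009],
])

```text
t: 47.18
position: [457.1, -40.1, 146.4]
eef_rot: [[-0.026, 1.0, -0.005], [1.0, 0.026, 0.001], [0.001, -0.005, -1.0]]
wrist_force: [0.6, 0.0, 0.4]
finger_gap: 85.7
grip_force: 0.0
```

servo_tool([
  [[0,0,-0.3],0],
  [[0,0,-0.5],0],
  [[0,0,-0.59],0],
  [[0,0,-0.59],0],
])

```text
t: 47.68
position: [459.3, -39.4, 60.1]
eef_rot: [[-0.028, 1.0, -0.0], [1.0, 0.028, 0.0], [0.0, -0.0, -1.0]]
wrist_force: [0.2, -0.2, -0.1]
finger_gap: 85.6
grip_force: 0.0
```

servo_tool([
  [[0,0,-0.08],0],
  [[0,0,-0.16],0],
  [[0,0,-0.22],0],
  [[0,0,-0.28],0],
  [[0,0,-0.28],0],
])

```text
t: 48.3
position: [458.4, -39.5, 17.0]
eef_rot: [[-0.027, 1.0, -0.002], [1.0, 0.027, 0.0], [0.0, -0.002, -1.0]]
wrist_force: [0.2, 0.2, -0.3]
finger_gap: 85.5
grip_force: 0.0
```

servo_tool([
  [[0,0,0],0],
  [[0,0,0],0],
  [[0,0,0],0],
], claw=-0.6)

```text
t: 48.68
position: [458.9, -39.6, 17.9]
eef_rot: [[-0.027, 1.0, 0.0], [1.0, 0.027, -0.0], [-0.0, 0.0, -1.0]]
wrist_force: [-0.4, 0.1, 0.2]
finger_gap: 68.3
grip_force: 0.3
```

servo_tool([
  [[0,0,0],0],
  [[0,0,0],0],
  [[0,0,0],0],
], claw=-0.63)

```text
t: 49.05
position: [459.0, -39.6, 17.8]
eef_rot: [[-0.027, 1.0, 0.0], [1.0, 0.027, -0.0], [-0.0, 0.0, -1.0]]
wrist_force: [1.0, -0.1, 0.3]
finger_gap: 69.1
grip_force: 0.0
```

servo_tool([
  [[0,0,0],0],
  [[0,0,0],0],
], claw=-0.595)

```text
t: 49.3
position: [458.9, -39.6, 17.7]
eef_rot: [[-0.027, 1.0, -0.0], [1.0, 0.027, -0.0], [-0.0, -0.0, -1.0]]
wrist_force: [-1.0, -1.0, 0.4]
finger_gap: 67.9
grip_force: 0.1
```

servo_tool([
  [[0,0,0],0],
  [[0,0,0],0],
], claw=-0.585)

```text
t: 49.55
position: [458.7, -39.5, 17.7]
eef_rot: [[-0.027, 1.0, -0.0], [1.0, 0.027, 0.0], [0.0, -0.0, -1.0]]
wrist_force: [-1.5, 0.5, -0.1]
finger_gap: 67.5
grip_force: 0.4
```

servo_tool([
  [[0,0,0],0],
  [[0,0,0],0],
], claw=-0.57)

```text
t: 49.8
position: [458.7, -39.5, 17.7]
eef_rot: [[-0.027, 1.0, -0.0], [1.0, 0.027, 0.0], [0.0, -0.0, -1.0]]
wrist_force: [-1.2, -0.4, 0.4]
finger_gap: 66.8
grip_force: 0.7
```

servo_tool([
  [[0,0,0],0],
  [[0,0,0],0],
], claw=-0.53)

```text
t: 50.05
position: [458.7, -39.6, 18.0]
eef_rot: [[-0.027, 1.0, -0.0], [1.0, 0.027, 0.0], [0.0, -0.0, -1.0]]
wrist_force: [-2.5, -0.8, 7.6]
finger_gap: 65.9
grip_force: 39.6
```

servo_tool([
  [[0,0,0],0],
  [[0,0,0],0],
], claw=-0.48)

```text
t: 50.3
position: [458.7, -39.5, 18.2]
eef_rot: [[-0.027, 1.0, -0.0], [1.0, 0.027, 0.0], [0.0, -0.0, -1.0]]
wrist_force: [-3.1, -0.6, 9.7]
finger_gap: 65.1
grip_force: 63.7
```

servo_tool([
  [[0,0,0],0],
  [[0,0,0],0],
], claw=-0.4)

```text
t: 50.55
position: [458.7, -39.5, 18.2]
eef_rot: [[-0.027, 1.0, -0.0], [1.0, 0.027, 0.0], [0.0, -0.0, -1.0]]
wrist_force: [-3.4, 0.3, 9.7]
finger_gap: 65.6
grip_force: 63.7
```

servo_tool([
  [[0,0,0],0],
  [[0,0,0],0],
  [[-0.003,0.12,0],0],
  [[-0.007,0.25,0],0],
  [[-0.007,0.25,0],0],
], claw=-1)

```text
t: 51.18
position: [457.9, -1.4, 17.6]
eef_rot: [[-0.029, 1.0, 0.0], [1.0, 0.029, -0.0], [-0.0, 0.0, -1.0]]
wrist_force: [0.3, -0.5, 1.4]
finger_gap: 85.9
grip_force: 0.0
```

servo_tool([
  [[0,0,0],0],
  [[0,0,0],0],
  [[0,0,0],0],
], claw=-0.56)

```text
t: 51.55
position: [458.0, -2.5, 17.8]
eef_rot: [[-0.026, 1.0, 0.0], [1.0, 0.026, -0.0], [-0.0, 0.0, -1.0]]
wrist_force: [0.1, -0.4, 1.5]
finger_gap: 66.6
grip_force: 9.3
```

servo_tool([
  [[0,0,0],0],
  [[0,0,0],0],
], claw=-0.55)

```text
t: 51.8
position: [458.0, -2.4, 17.9]
eef_rot: [[-0.027, 1.0, 0.0], [1.0, 0.027, -0.0], [-0.0, 0.0, -1.0]]
wrist_force: [0.1, -3.5, 4.0]
finger_gap: 66.3
grip_force: 19.3
```

servo_tool([
  [[0,0,0],0],
  [[0,0,0],0],
], claw=-0.545)

```text
t: 52.05
position: [458.0, -2.3, 17.9]
eef_rot: [[-0.027, 1.0, 0.0], [1.0, 0.027, -0.0], [-0.0, 0.0, -1.0]]
wrist_force: [-0.1, -3.7, 5.5]
finger_gap: 66.9
grip_force: 24.2
```

servo_tool([
  [[0,0,0],0],
  [[0,0,0],0],
], claw=-0.563)

```text
t: 52.3
position: [458.0, -2.2, 17.8]
eef_rot: [[-0.027, 1.0, 0.0], [1.0, 0.027, -0.0], [-0.0, 0.0, -1.0]]
wrist_force: [0.1, -5.3, 3.7]
finger_gap: 66.9
grip_force: 9.2
```

servo_tool([
  [[0,0,0.05],0],
  [[0,-0.01,0.1],0],
  [[0,-0.02,0.16],0],
  [[0,-0.03,0.22],0],
  [[0,-0.04,0.27],0],
])

```text
t: 52.92
position: [458.0, -8.1, 59.0]
eef_rot: [[-0.027, 1.0, 0.001], [1.0, 0.027, 0.0], [0.0, 0.001, -1.0]]
wrist_force: [0.9, 0.4, -1.8]
finger_gap: 66.6
grip_force: 8.8
```

```bash
python3 - <<'E'
from h import *
s=arm.state(); print(s['position'],s['wrist_force'],s['grip_force'],s['t'])
snap('wrist','w9'); a=snap('side','s9'); show(['clamped_phone'],'side',n=2)
p=proj('side',[[458,-60,50]])[0].astype(int)
c=a[p[1]-60:p[1]+60,p[0]-80:p[0]+80]
cv2.imwrite('pics/mix6.png',np.hstack([cv2.resize(c,(400,300),interpolation=cv2.INTER_CUBIC),cv2.resize(cv2.imread('pics/w9.png'),(400,300))]))
E
```

```text
[458.02681523  -8.12939367  58.96597002] [ 0.86950084  0.37891688 -1.79097275] 8.762949854135513 52.925
side spot clamped_phone 0.67 [460. -67.  68.]
side spot clamped_phone 0.53 [469. 476.   3.]
```

View pics/mix6.png

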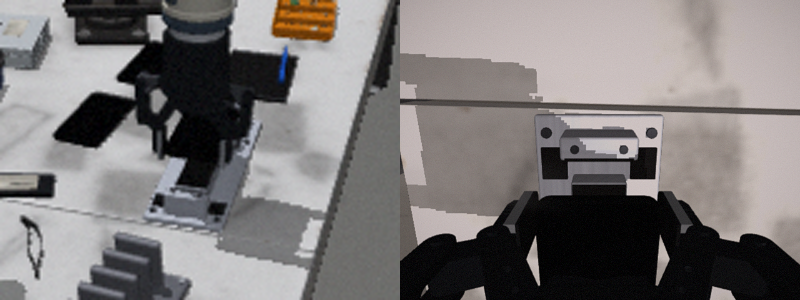

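servo_tool([
  [[0,0,0],0],
  [[0,0,0],0],
], claw=-0.566)

```text
t: 53.32
position: [457.8, -8.1, 58.0]
eef_rot: [[-0.027, 1.0, -0.0], [1.0, 0.027, -0.0], [-0.0, -0.0, -1.0]]
wrist_force: [0.1, -1.0, -0.4]
finger_gap: 66.8
grip_force: 4.5
```

```bash
cat >> h.py <<'E'
def st(labels=('clamped_phone',),cams=('side','scene')):
    s=arm.state(); print('P',np.round(s['position'],1),'F',np.round(s['wrist_force'],1),'M',np.round(s['moment'],2),'g',round(s['finger_gap'],1),round(s['grip_force'],1),'t',s['t'])
    for c in cams: snap(c); show(labels,c,n=2)
E
python3 -c "
from h import *
st()"
```

```text
P [457.8  -8.1  58. ] F [ 0.1 -1.  -0.4] M [-0.04 -0.03  0.03] g 66.8 4.5 t 53.325
side spot clamped_phone 0.58 [457. -64.  47.]
scene spot clamped_phone 0.65 [459. -63.  49.]
```

servo_tool([
  [[0,0,0],0],
  [[0,0,0],0],
], claw=-0.569)

```text
t: 53.78
position: [457.9, -8.1, 58.2]
eef_rot: [[-0.027, 1.0, -0.0], [1.0, 0.027, 0.0], [0.0, -0.0, -1.0]]
wrist_force: [-0.4, -0.1, -0.2]
finger_gap: 67.0
grip_force: 0.0
```

```bash
python3 -c "
from h import *
st()"
```

```text
P [457.9  -8.1  58.2] F [-0.4 -0.1 -0.2] M [0.   0.04 0.03] g 67.0 0.0 t 53.775
side spot clamped_phone 0.68 [462. -59.  34.]
side spot clamped_phone 0.45 [ 423. -418.    5.]
scene spot clamped_phone 0.56 [462. -64.  33.]
scene spot clamped_phone 0.39 [ 449. -381.    0.]
```

servo_tool([
  [[0,0,0],0],
  [[0,0.02,-0.1],0],
  [[0,0.04,-0.2],0],
  [[0,0.04,-0.27],0],
  [[0,0.04,-0.27],0],
], claw=-1)

```text
t: 54.6
position: [457.0, -2.0, 16.5]
eef_rot: [[-0.027, 1.0, -0.003], [1.0, 0.027, 0.0], [0.0, -0.003, -1.0]]
wrist_force: [-0.2, -1.5, -0.8]
finger_gap: 85.3
grip_force: 0.0
```

```bash
python3 - <<'E'
from h import *
st(cams=()); k=viewer.calibration('wrist'); g=cv2.GaussianBlur(cv2.cvtColor(snap('wrist'),cv2.COLOR_BGR2GRAY),(3,3),0).astype(int)
# phone B end (max y) column scan at middle: first dark run from top below the stop
for x in (440,458,475):
    ys=np.arange(-40,25,1.0); p=proj('wrist',np.c_[0*ys+x,ys,0*ys+38])
    v=[g[int(b),int(a)] if 0<=b<480 else -1 for a,b in p]; print(x,[(int(y),int(q)) for y,q in zip(ys,v)][::3])
E
```

```text
P [457.   -2.   16.5] F [-0.2 -1.5 -0.8] M [-0.01 -0.   -0.03] g 85.3 0.0 t 54.6
440 [(-40, 8), (-37, 3), (-34, 2), (-31, 5), (-28, 4), (-25, 2), (-22, 3), (-19, 2), (-16, 3), (-13, 2), (-10, 2), (-7, 3), (-4, 3), (-1, 3), (2, 8), (5, 8), (8, 8), (11, 100), (14, 106), (17, 96), (20, 108), (23, 103)]
458 [(-40, 3), (-37, 3), (-34, 3), (-31, 4), (-28, 3), (-25, 4), (-22, 4), (-19, 4), (-16, 2), (-13, 3), (-10, 2), (-7, 2), (-4, 6), (-1, 4), (2, 3), (5, 4), (8, 1), (11, 77), (14, 108), (17, 111), (20, 110), (23, 106)]
475 [(-40, 6), (-37, 5), (-34, 3), (-31, 3), (-28, 4), (-25, 5), (-22, 6), (-19, 4), (-16, 4), (-13, 4), (-10, 2), (-7, 5), (-4, 5), (-1, 6), (2, 3), (5, 4), (8, 3), (11, 15), (14, 70), (17, 33), (20, 93), (23, 189)]
```

servo_tool([
  [[0,0,0],0],
  [[0,0,0],0],
  [[0,0,0],0],
], claw=-0.564)

```text
t: 55.02
position: [458.1, -2.1, 18.0]
eef_rot: [[-0.027, 1.0, 0.001], [1.0, 0.027, 0.0], [-0.0, 0.001, -1.0]]
wrist_force: [-0.2, -0.7, 0.3]
finger_gap: 66.8
grip_force: 5.8
```

servo_tool([
  [[0,-0.004,0.079],0],
  [[0,-0.017,0.157],0],
  [[0,-0.037,0.233],0],
  [[0,-0.065,0.307],0],
  [[0,-0.1,0.377],0],
])

```text
t: 55.65
position: [458.0, -17.4, 75.2]
eef_rot: [[-0.027, 1.0, 0.0], [1.0, 0.027, -0.0], [-0.0, 0.0, -1.0]]
wrist_force: [-0.1, 0.3, -0.9]
finger_gap: 67.1
grip_force: 5.8
```

```bash
python3 -c "
from h import *
st()"
```

```text
P [458.  -17.4  75.2] F [-0.1  0.3 -0.9] M [ 0.06 -0.01  0.01] g 67.1 5.8 t 55.65
side spot clamped_phone 0.51 [460. -63.  59.]
```

servo_tool([
  [[0,-0.043,0.066],0],
  [[0,-0.093,0.127],0],
  [[0,-0.149,0.183],0],
  [[0,-0.21,0.233],0],
  [[0,-0.276,0.276],0],
])

```text
t: 56.48
position: [458.2, -58.9, 116.5]
eef_rot: [[-0.027, 1.0, 0.001], [1.0, 0.027, 0.0], [0.0, 0.001, -1.0]]
wrist_force: [-0.2, 3.6, 3.9]
finger_gap: 66.9
grip_force: 6.5
```

```bash
python3 -c "
from h import *
st()"
```

```text
P [458.2 -58.9 116.5] F [-0.2  3.6  3.9] M [ 0.6  -0.03  0.01] g 66.9 6.5 t 56.475
side spot clamped_phone 0.62 [459. -91.  84.]
side spot clamped_phone 0.28 [479. 276.  13.]
```

servo_tool([
  [[0,-0.047,0.03],0],
  [[0,-0.094,0.055],0],
  [[0,-0.15,0.08],0],
  [[0,-0.207,0.1],0],
  [[0,-0.207,0.1],0],
])

```text
t: 57.3
position: [458.3, -90.3, 131.0]
eef_rot: [[-0.026, 1.0, 0.001], [1.0, 0.026, -0.0], [-0.0, 0.001, -1.0]]
wrist_force: [1.9, 1.9, 5.7]
finger_gap: 66.8
grip_force: 7.9
```

servo_tool([
  [[0,0,0],0],
  [[0,0,0],0],
], claw=-0.55)

```text
t: 57.55
position: [458.3, -89.7, 130.9]
eef_rot: [[-0.027, 1.0, 0.001], [1.0, 0.027, -0.0], [-0.0, 0.001, -1.0]]
wrist_force: [1.3, 2.0, 6.7]
finger_gap: 66.8
grip_force: 21.9
```

```bash
python3 -c "
from h import *
st()"
```

```text
P [458.3 -89.7 130.9] F [1.3 2.  6.7] M [ 0.13 -0.27  0.04] g 66.8 21.9 t 57.55
side spot clamped_phone 0.97 [ 459. -104.   96.]
scene spot clamped_phone 0.62 [ 461. -106.  101.]
```

servo_tool([
  [[0,0,0.15],0],
  [[0,0,0.3],0],
  [[0,0,0.5],0],
  [[0,0,0.6],0],
  [[0,0,0.6],0],
])

```text
t: 58.38
position: [458.0, -89.7, 220.9]
eef_rot: [[-0.027, 1.0, 0.001], [1.0, 0.027, -0.0], [-0.0, 0.001, -1.0]]
wrist_force: [-0.4, -0.6, -1.6]
finger_gap: 66.8
grip_force: 22.4
```

servo_tool([
  [[0,0.15,0],0],
  [[0,0.4,0],-0.01],
  [[0.05,0.65,0],-0.02],
  [[0.07,0.9,0],-0.03],
  [[0.07,1,0],-0.039],
])

```text
t: 59.0
position: [467.5, 62.0, 219.0]
eef_rot: [[0.095, 0.996, -0.003], [0.996, -0.095, -0.0], [-0.0, -0.003, -1.0]]
wrist_force: [0.4, -0.1, -1.7]
finger_gap: 66.4
grip_force: 22.4
```

servo_tool([
  [[0,0.3,0],0],
  [[0,0.6,0],0],
  [[0.05,0.9,0],0],
  [[0.07,1,0],0],
  [[0.07,1,0],0],
])

```text
t: 59.62
position: [478.2, 210.6, 219.4]
eef_rot: [[0.094, 0.996, -0.002], [0.996, -0.094, -0.001], [-0.001, -0.002, -1.0]]
wrist_force: [0.3, -0.3, -2.0]
finger_gap: 66.8
grip_force: 22.4
```

```bash
python3 -c "
from h import *
st()"
```

```text
P [478.2 210.6 219.4] F [ 0.3 -0.3 -2. ] M [-0.01 -0.01 -0.03] g 66.8 22.4 t 59.625
side spot clamped_phone 0.84 [477. 200. 186.]
scene spot clamped_phone 0.59 [477. 191. 187.]
scene spot clamped_phone 0.36 [468. 181.  13.]
```

servo_tool([
  [[0.02,0.25,0],0],
  [[0.046,0.5,0],0],
  [[0.046,0.656,0],0],
  [[0.046,0.656,-0.15],0],
  [[0.046,0.656,-0.25],0],
])

```text
t: 60.45
position: [485.2, 308.2, 182.2]
eef_rot: [[0.096, 0.995, -0.001], [0.995, -0.096, -0.001], [-0.001, -0.001, -1.0]]
wrist_force: [-0.5, -1.1, -0.8]
finger_gap: 66.7
grip_force: 22.4
```

```bash
python3 - <<'E'
from h import *
st()
# phone lower-edge from side & scene: dark region profile along rack-y vertical plane through x=482
for cam in ('side','scene'):
    im=snap(cam); cv2.imwrite(f'pics/r_{cam}.png',im)
p=proj('side',[[482,290,110]])[0].astype(int);q=proj('scene',[[482,290,110]])[0].astype(int)
a=cv2.imread('pics/r_side.png')[p[1]-60:p[1]+50,p[0]-60:p[0]+60]; b=cv2.imread('pics/r_scene.png')[q[1]-50:q[1]+40,q[0]-55:q[0]+55]
cv2.imwrite('pics/mix7.png',np.hstack([cv2.resize(a,(400,367),interpolation=cv2.INTER_CUBIC),cv2.resize(b,(400,367),interpolation=cv2.INTER_CUBIC)]))
E
```

```text
P [485.2 308.2 182.2] F [-0.5 -1.1 -0.8] M [ 0.03 -0.01 -0.  ] g 66.7 22.4 t 60.45
side spot clamped_phone 0.6 [484. 289. 146.]
scene spot clamped_phone 0.62 [485. 292. 153.]
```

View pics/mix7.png

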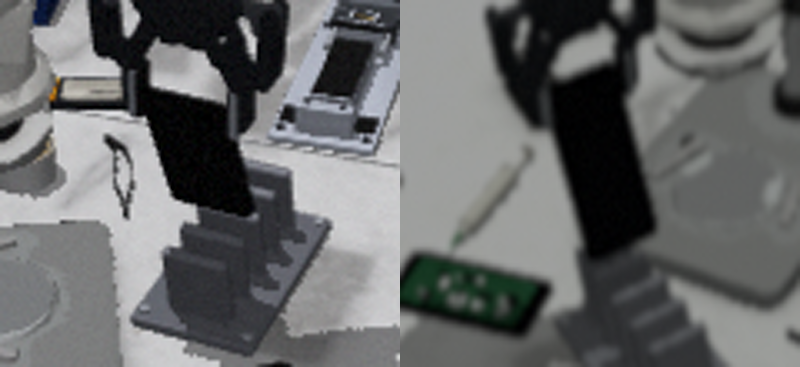

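```bash
python3 - <<'E'
from h import *
p=proj('side',[[482,290,110]])[0].astype(int);q=proj('scene',[[482,290,110]])[0].astype(int)
S=lambda u,v:(p[0]-60+u*.3,p[1]-60+v*110/367); C=lambda u,v:(q[0]-55+(u-400)*110/400,q[1]-50+v*90/367)
def Pm(c):
    k=viewer.calibration(c); return np.array(k['mtx'])@np.c_[k['R'],np.array(k['t']).ravel()]
def tri(a,b):
    X=cv2.triangulatePoints(Pm('side'),Pm('scene'),np.array(a,float).reshape(2,1),np.array(b,float).reshape(2,1)); return (X[:3]/X[3]).ravel().round(1)
print('far bottom',tri(S(172,198),C(655,232)),'near bottom',tri(S(254,214),C(592,258)))
print('far top',tri(S(147,88),C(612,68)),'near top',tri(S(232,105),C(552,90)))
E
```

```text
far bottom [514.1 262.6  88.4] near bottom [452.3 266.2  91.8]
far top [515.3 306.9 210.9] near top [457.7 310.  213.3]
```

servo_tool([
  [[0,0.07,0],0],
  [[0,0.133,0],0],
  [[0,0.133,0],0],
], claw=-0.56)

```text
t: 61.12
position: [485.9, 329.9, 183.4]
eef_rot: [[0.094, 0.996, 0.001], [0.996, -0.094, 0.0], [0.0, 0.001, -1.0]]
wrist_force: [0.1, -0.7, -1.3]
finger_gap: 66.7
grip_force: 16.5
```

servo_tool([
  [[0,0,-0.05],0],
  [[0,-0.01,-0.1],0],
  [[0,-0.02,-0.15],0],
  [[0,-0.03,-0.2],0],
  [[0,-0.03,-0.2],0],
])

```text
t: 61.75
position: [485.4, 323.9, 152.3]
eef_rot: [[0.096, 0.995, -0.001], [0.995, -0.096, -0.001], [-0.001, -0.001, -1.0]]
wrist_force: [-0.4, 0.3, -2.1]
finger_gap: 66.7
grip_force: 16.3
```

```bash
python3 -c "
from h import *
st()"
```

```text
P [485.4 323.9 152.3] F [-0.4  0.3 -2.1] M [0.14 0.01 0.01] g 66.7 16.3 t 61.75
side spot clamped_phone 0.65 [483. 309. 118.]
side spot clamped_phone 0.44 [ 634. -185.   -4.]
scene spot clamped_phone 0.6 [487. 307. 122.]
scene spot clamped_phone 0.59 [402. 393.  -2.]
```

servo_tool([
  [[0,-0.012,-0.05],0],
  [[0,-0.025,-0.1],0],
  [[0,-0.037,-0.15],0],
  [[0,-0.05,-0.2],0],
  [[0,-0.05,-0.2],0],
])

```text
t: 62.58
position: [485.4, 316.4, 122.3]
eef_rot: [[0.096, 0.995, -0.001], [0.995, -0.096, -0.001], [-0.001, -0.001, -1.0]]
wrist_force: [0.0, 1.2, -1.5]
finger_gap: 66.7
grip_force: 16.3
```

servo_tool([
  [[0,-0.007,-0.025],0],
  [[0,-0.015,-0.05],0],
  [[0,-0.015,-0.05],0],
])

```text
t: 62.95
position: [485.7, 314.4, 115.4]
eef_rot: [[0.095, 0.995, -0.0], [0.995, -0.095, -0.0], [-0.0, -0.0, -1.0]]
wrist_force: [0.9, 0.5, -1.4]
finger_gap: 66.7
grip_force: 16.3
```

```bash
python3 -c "
from h import *
st()"
```

```text
P [485.7 314.4 115.4] F [ 0.9  0.5 -1.4] M [ 0.32 -0.03  0.05] g 66.7 16.3 t 62.95
side spot clamped_phone 0.69 [468. 476.   2.]
side spot clamped_phone 0.65 [484. 301.  80.]
scene spot clamped_phone 0.87 [483. 296.  84.]
```

servo_tool([
  [[0,-0.003,-0.015],0],
  [[0,-0.006,-0.03],0],
  [[0,-0.006,-0.03],0],
])

```text
t: 63.52
position: [485.8, 313.6, 111.0]
eef_rot: [[0.095, 0.995, -0.0], [0.995, -0.095, -0.0], [-0.0, -0.0, -1.0]]
wrist_force: [-0.7, 0.4, -1.8]
finger_gap: 66.7
grip_force: 16.3
```

servo_tool([
  [[0,-0.003,-0.013],0],
  [[0,-0.003,-0.02],0],
  [[0,-0.003,-0.02],0],
])

```text
t: 63.9
position: [485.9, 313.2, 108.4]
eef_rot: [[0.095, 0.995, 0.0], [0.995, -0.095, -0.0], [-0.0, 0.0, -1.0]]
wrist_force: [-0.9, -0.8, 2.9]
finger_gap: 66.8
grip_force: 16.7
```

servo_tool([
  [[0,-0.003,-0.013],0],
  [[0,-0.003,-0.013],0],
])

```text
t: 64.15
position: [486.2, 312.9, 107.3]
eef_rot: [[0.095, 0.995, 0.001], [0.995, -0.095, 0.0], [0.0, 0.001, -1.0]]
wrist_force: [-1.0, -1.5, 10.7]
finger_gap: 66.6
grip_force: 17.1
```

servo_tool([
  [[0,0,0.007],0],
  [[0,0,0.007],0],
], claw=-0.565)

```text
t: 64.4
position: [486.0, 312.7, 107.4]
eef_rot: [[0.095, 0.995, 0.001], [0.995, -0.095, 0.0], [0.0, 0.001, -1.0]]
wrist_force: [0.6, -1.6, 3.6]
finger_gap: 67.0
grip_force: 8.0
```

servo_tool([
  [[0,0,0],0],
  [[0,0,0],0],
  [[0,0,0],0],
  [[0,0,0],0],
], claw=-0.8)

```text
t: 64.9
position: [485.7, 312.8, 107.1]
eef_rot: [[0.095, 0.995, -0.0], [0.995, -0.095, -0.0], [-0.0, -0.0, -1.0]]
wrist_force: [0.9, 0.1, -0.6]
finger_gap: 76.8
grip_force: 0.0
```

servo_tool([
  [[0,0,0.1],0],
  [[0,0,0.3],0],
  [[0,0,0.6],0],
  [[0,0,0.9],0],
  [[0,0,0.9],0],
], claw=-1)

```text
t: 65.53
position: [487.9, 314.1, 247.4]
eef_rot: [[0.095, 0.995, 0.007], [0.995, -0.095, 0.005], [0.005, 0.007, -1.0]]
wrist_force: [-0.3, -0.6, -0.5]
finger_gap: 85.5
grip_force: 0.0
```

```bash
python3 -c "
from h import *
st(('clamped_phone','phone','spudger'))"
```

```text
P [487.9 314.1 247.4] F [-0.3 -0.6 -0.5] M [ 0.01 -0.02 -0.  ] g 85.5 0.0 t 65.525
side spot clamped_phone 0.72 [485. 300.  70.]
side spot clamped_phone 0.49 [ 426. -484.   10.]
side spot phone 0.72 [ 633. -180.   -2.]
side spot phone 0.48 [ 600. -367.   -0.]
side spot spudger 0.55 [469. 478.  -0.]
side spot spudger 0.36 [ 419. -422.    4.]
scene spot clamped_phone 0.68 [486. 295.  78.]
scene spot clamped_phone 0.63 [674.  13.   2.]
scene spot phone 0.81 [ 606. -365.    0.]
scene spot phone 0.66 [ 638. -180.   -1.]
scene spot spudger 0.44 [ 421. -421.   -2.]
```

servo_tool([
  [[0.1,-0.3,0.1],0.03],
  [[0.2,-0.6,0.2],0.03],
  [[0.3,-1,0.3],0.03],
  [[0.3,-1,0.3],0.03],
])

```text
t: 66.42
position: [532.0, 159.6, 287.9]
eef_rot: [[0.006, 1.0, 0.001], [1.0, -0.006, -0.0], [-0.0, 0.001, -1.0]]
wrist_force: [-0.3, 1.1, 0.4]
finger_gap: 85.3
grip_force: 0.0
```

servo_tool([
  [[0.1,-0.3,0],0],
  [[0.2,-0.6,0],0],
  [[0.3,-1,0],0],
  [[0.3,-1,0],0],
])

```text
t: 66.92
position: [576.3, 10.1, 286.3]
eef_rot: [[0.005, 1.0, -0.001], [1.0, -0.005, -0.0], [-0.0, -0.001, -1.0]]
wrist_force: [0.7, -0.1, -1.0]
finger_gap: 85.3
grip_force: 0.0
```

servo_tool([
  [[0.1,-0.3,0],0],
  [[0.2,-0.6,0],0],
  [[0.36,-1,0],0],
  [[0.36,-1,0],0],
])

```text
t: 67.42
position: [630.8, -139.0, 286.2]
eef_rot: [[0.004, 1.0, -0.001], [1.0, -0.004, 0.0], [0.0, -0.001, -1.0]]
wrist_force: [-0.2, 0.9, 0.2]
finger_gap: 85.9
grip_force: 0.0
```

```bash
cat >> h.py <<'E'
def dark(near,z=8,half=100,thr=40,save=None):
    k=viewer.calibration('wrist'); im=snap('wrist',save); g=cv2.cvtColor(im,cv2.COLOR_BGR2GRAY)
    m=(g<thr).astype(np.uint8); n,l,s,c=cv2.connectedComponentsWithStats(m)
    p=proj('wrist',[near])[0].astype(int); i=l[p[1],p[0]]
    cn=max(cv2.findContours((l==i).astype(np.uint8),cv2.RETR_EXTERNAL,cv2.CHAIN_APPROX_NONE)[0],key=cv2.contourArea)
    W=unproj('wrist',cn[:,0,:].astype(float)+.5,z,k)[:,:2]
    print(p,s[i],cv2.minAreaRect(W.astype(np.float32)))
    return W
E
python3 - <<'E'
from h import *
st(cams=())
dark([633,-180,8],save='w10')
dark([603,-330,8])
E
```

```text
P [ 630.8 -139.   286.2] F [-0.2  0.9  0.2] M [-0.    0.02 -0.02] g 85.9 0.0 t 67.425
[319 235] [ 284  165   76  133 8183] ((635.0383911132812, -181.05520629882812), (137.2565155029297, 65.82713317871094), 83.78360748291016)
[293 364] [    0   315   640   165 58237] ((633.3308715820312, -381.66168212890625), (222.1846160888672, 789.8333740234375), 89.9287109375)
```

servo_tool([
  [[0.04,0.06,-0.3],-0.033],
  [[0.071,0.117,-0.6],-0.033],
  [[0.071,0.117,-0.9],-0.033],
  [[0.071,0.117,-1],-0.033],
  [[0.071,0.117,-1],-0.033],
], claw=-0.9)

```text
t: 68.15
position: [640.0, -118.4, 136.9]
eef_rot: [[0.104, 0.995, -0.002], [0.995, -0.104, 0.001], [0.0, -0.002, -1.0]]
wrist_force: [0.6, 0.5, -0.7]
finger_gap: 81.0
grip_force: 0.0
```

servo_tool([
  [[0,0,-0.3],0],
  [[0,0,-0.6],0],
  [[0,0,-0.75],0],
  [[0,0,-0.8],0],
  [[0,0,-0.8],0],
])

```text
t: 68.78
position: [641.4, -119.8, 18.4]
eef_rot: [[0.105, 0.994, 0.002], [0.994, -0.105, -0.0], [-0.0, 0.002, -1.0]]
wrist_force: [0.6, -0.4, 0.0]
finger_gap: 81.0
grip_force: 0.0
```

servo_tool([
  [[0,0,-0.03],0],
  [[0,0,-0.06],0],
  [[0,0,-0.08],0],
  [[0,0,-0.08],0],
])

```text
t: 69.28
position: [640.2, -119.6, 5.1]
eef_rot: [[0.105, 0.994, -0.0], [0.994, -0.105, 0.0], [0.0, -0.0, -1.0]]
wrist_force: [0.5, 0.0, -0.3]
finger_gap: 81.5
grip_force: 0.0
```

servo_tool([
  [[0,0,-0.013],0],
  [[0,0,-0.013],0],
])

```text
t: 69.53
position: [640.3, -119.7, 3.2]
eef_rot: [[0.105, 0.994, -0.0], [0.994, -0.105, 0.0], [0.0, -0.0, -1.0]]
wrist_force: [-0.3, -0.5, 0.2]
finger_gap: 80.9
grip_force: 0.0
```

servo_tool([
  [[0,0,-0.013],0],
  [[0,0,-0.013],0],
])

```text
t: 69.78
position: [640.3, -119.7, 1.2]
eef_rot: [[0.105, 0.994, -0.0], [0.994, -0.105, 0.0], [0.0, -0.0, -1.0]]
wrist_force: [0.3, 0.9, 0.3]
finger_gap: 81.3
grip_force: 0.0
```

servo_tool([
  [[0,0,-0.013],0],
  [[0,0,-0.013],0],
])

```text
t: 70.03
position: [640.3, -119.6, -0.8]
eef_rot: [[0.105, 0.995, -0.0], [0.995, -0.105, 0.0], [0.0, -0.0, -1.0]]
wrist_force: [-0.5, 0.9, -0.8]
finger_gap: 81.0
grip_force: 0.0
```

servo_tool([
  [[0,0,0],0],
  [[0,0,0],0],
  [[0,0,0],0],
], claw=-0.56)

```text
t: 70.4
position: [640.5, -119.7, -0.5]
eef_rot: [[0.105, 0.995, 0.0], [0.995, -0.105, -0.0], [-0.0, 0.0, -1.0]]
wrist_force: [-0.0, -0.4, 1.1]
finger_gap: 66.8
grip_force: 4.6
```

servo_tool([
  [[0,0,0],0],
  [[0,0,-0.013],0],
  [[0,0,-0.02],0],
  [[0,0,-0.02],0],
], claw=-0.66)

```text
t: 70.9
position: [640.3, -119.7, -3.8]
eef_rot: [[0.105, 0.994, -0.0], [0.994, -0.105, 0.0], [0.0, -0.0, -1.0]]
wrist_force: [-0.1, 0.4, 0.5]
finger_gap: 70.9
grip_force: 0.0
```

servo_tool([
  [[0,0,-0.013],0],
  [[0,0,-0.013],0],
])

```text
t: 71.15
position: [640.3, -119.7, -5.7]
eef_rot: [[0.105, 0.994, -0.0], [0.994, -0.105, 0.0], [0.0, -0.0, -1.0]]
wrist_force: [-0.6, 0.4, -0.0]
finger_gap: 71.0
grip_force: 0.0
```

servo_tool([
  [[0,0,-0.01],0],
  [[0,0,-0.01],0],
])

```text
t: 71.4
position: [640.3, -119.6, -7.2]
eef_rot: [[0.105, 0.995, -0.0], [0.995, -0.105, 0.0], [0.0, -0.0, -1.0]]
wrist_force: [-0.5, 0.3, -1.0]
finger_gap: 70.7
grip_force: 0.0
```

servo_tool([
  [[0,0,0],0],
  [[0,0,0],0],
  [[0,0,0],0],
], claw=-0.562)

```text
t: 71.78
position: [640.7, -119.7, -6.7]
eef_rot: [[0.105, 0.994, 0.0], [0.994, -0.105, -0.0], [-0.0, 0.0, -1.0]]
wrist_force: [0.0, 0.3, 3.8]
finger_gap: 67.1
grip_force: 8.0
```

servo_tool([
  [[0,0,0],0],
  [[0,0,0],0],
], claw=-0.56)

```text
t: 72.03
position: [640.7, -119.7, -6.7]
eef_rot: [[0.105, 0.994, 0.0], [0.994, -0.105, -0.0], [-0.0, 0.0, -1.0]]
wrist_force: [-0.5, 0.1, 4.3]
finger_gap: 66.6
grip_force: 9.2
```

servo_tool([
  [[0,0,0],0],
  [[0,0,0],0],
], claw=-0.564)

```text
t: 72.28
position: [640.6, -119.7, -6.7]
eef_rot: [[0.105, 0.994, 0.0], [0.994, -0.105, -0.0], [-0.0, 0.0, -1.0]]
wrist_force: [-1.3, 0.8, 5.9]
finger_gap: 66.7
grip_force: 8.1
```

servo_tool([
  [[-0.001,-0.008,0.12],0],
  [[-0.004,-0.033,0.237],0],
  [[-0.008,-0.074,0.35],0],
  [[-0.014,-0.13,0.456],0],
  [[-0.022,-0.2,0.553],0],
])

```text
t: 72.9
position: [637.3, -150.5, 77.4]
eef_rot: [[0.105, 0.994, 0.001], [0.994, -0.105, -0.0], [-0.0, 0.001, -1.0]]
wrist_force: [-0.4, -0.2, -1.6]
finger_gap: 66.8
grip_force: 5.2
```

```bash
python3 -c "
from h import *
st(('phone',))"
```

```text
P [ 637.3 -150.5   77.4] F [-0.4 -0.2 -1.6] M [-0.02 -0.01 -0.01] g 66.8 5.2 t 72.9
side spot phone 0.76 [ 633. -192.   42.]
side spot phone 0.74 [ 602. -367.   -1.]
scene spot phone 0.96 [ 635. -193.   45.]
scene spot phone 0.71 [ 602. -365.   -0.]
```

servo_tool([
  [[-0.008,-0.072,0.076],0],
  [[-0.017,-0.152,0.143],0],
  [[-0.026,-0.241,0.199],0],
  [[-0.036,-0.335,0.245],0],
  [[-0.036,-0.335,0.245],0],
])

```text
t: 73.72
position: [632.1, -201.5, 113.5]
eef_rot: [[0.107, 0.994, 0.002], [0.994, -0.107, -0.001], [-0.0, 0.002, -1.0]]
wrist_force: [1.3, 0.6, 2.2]
finger_gap: 67.1
grip_force: 4.8
```

```bash
python3 -c "
from h import *
st(('phone',))"
```

```text
P [ 632.1 -201.5  113.5] F [1.3 0.6 2.2] M [ 0.18 -0.26  0.11] g 67.1 4.8 t 73.725
side spot phone 0.83 [ 603. -368.    1.]
side spot phone 0.67 [ 629. -220.   61.]
scene spot phone 0.75 [ 631. -214.   60.]
scene spot phone 0.69 [399. 393.  -2.]
```

servo_tool([
  [[0,0,0],0],
  [[0,0,0],0],
  [[0,0,0.15],0],
  [[0,0,0.4],0],
  [[0,0,0.7],0],
], claw=-0.55)

```text
t: 74.55
position: [630.0, -199.4, 216.7]
eef_rot: [[0.105, 0.995, -0.005], [0.995, -0.105, 0.001], [0.001, -0.005, -1.0]]
wrist_force: [0.2, -0.4, -1.1]
finger_gap: 66.8
grip_force: 14.2
```

servo_tool([
  [[-0.1,0.15,0.1],0],
  [[-0.2,0.4,0.1],0],
  [[-0.3,0.7,0.1],0],
  [[-0.35,1,0.1],0],
  [[-0.35,1,0.1],0],
])

```text
t: 75.18
position: [577.5, -47.3, 231.8]
eef_rot: [[0.101, 0.995, -0.003], [0.995, -0.101, 0.001], [0.0, -0.003, -1.0]]
wrist_force: [0.2, -0.4, -1.2]
finger_gap: 66.4
grip_force: 14.1
```

servo_tool([
  [[-0.1,0.25,0],0],
  [[-0.2,0.5,0],0],
  [[-0.3,0.75,0],0.003],
  [[-0.35,1,0],0.003],
  [[-0.35,1,0],0.003],
])

```text
t: 75.8
position: [525.9, 101.3, 232.2]
eef_rot: [[0.093, 0.996, -0.002], [0.996, -0.093, -0.0], [-0.001, -0.001, -1.0]]
wrist_force: [0.3, -0.2, -1.7]
finger_gap: 66.3
grip_force: 14.1
```

servo_tool([
  [[-0.1,0.25,0],0],
  [[-0.2,0.5,0],0],
  [[-0.31,0.75,0],0],
  [[-0.31,1,0],0],
  [[-0.31,1,0],0],
])

```text
t: 76.42
position: [480.7, 250.9, 232.4]
eef_rot: [[0.093, 0.996, -0.0], [0.996, -0.093, -0.0], [-0.0, 0.0, -1.0]]
wrist_force: [0.3, 0.3, -1.7]
finger_gap: 66.1
grip_force: 14.0
```

```bash
python3 -c "
from h import *
st(('phone','clamped_phone'))"
```

```text
P [480.7 250.9 232.4] F [ 0.3  0.3 -1.7] M [-0.14 -0.04  0.06] g 66.1 14.0 t 76.425
side spot phone 0.65 [482. 246. 178.]
side spot phone 0.54 [ 600. -369.   -0.]
side spot clamped_phone 0.59 [483. 300.  74.]
scene spot phone 0.91 [482. 246. 178.]
scene spot phone 0.55 [ 602. -367.    1.]
scene spot clamped_phone 0.75 [485. 295.  76.]
```

servo_tool([
  [[-0.013,-0.07,0],0],
  [[-0.013,-0.07,0],0],
  [[-0.013,-0.07,-0.1],0],
  [[-0.013,-0.07,-0.2],0],
  [[-0.013,-0.07,-0.2],0],
], claw=-0.556)

```text
t: 77.35
position: [477.0, 239.1, 200.6]
eef_rot: [[0.095, 0.995, -0.004], [0.995, -0.095, -0.002], [-0.002, -0.003, -1.0]]
wrist_force: [0.1, -0.4, -1.6]
finger_gap: 66.6
grip_force: 12.1
```

servo_tool([
  [[0,-0.006,-0.05],0],
  [[0,-0.012,-0.1],0],
  [[0,-0.018,-0.15],0],
  [[0,-0.02,-0.18],0],
  [[0,-0.02,-0.18],0],
])

```text
t: 77.97
position: [478.1, 236.4, 175.3]
eef_rot: [[0.095, 0.995, -0.001], [0.995, -0.095, -0.0], [-0.0, -0.001, -1.0]]
wrist_force: [-0.7, 0.4, -1.7]
finger_gap: 66.6
grip_force: 12.1
```

```bash
python3 -c "
from h import *
st(('phone',))"
```

```text
P [478.1 236.4 175.3] F [-0.7  0.4 -1.7] M [ 0.05 -0.05 -0.03] g 66.6 12.1 t 77.975
side spot phone 0.79 [477. 232. 121.]
side spot phone 0.68 [ 605. -364.   -2.]
scene spot phone 0.91 [ 605. -366.    2.]
scene spot phone 0.65 [484. 293.  76.]
```

servo_tool([
  [[0,-0.01,-0.05],0],
  [[0,-0.02,-0.1],0],
  [[0,-0.03,-0.15],0],
  [[0,-0.04,-0.2],0],
  [[0,-0.04,-0.22],0],
])

```text
t: 78.8
position: [478.0, 230.3, 141.9]
eef_rot: [[0.096, 0.995, -0.001], [0.995, -0.096, -0.0], [-0.001, -0.001, -1.0]]
wrist_force: [-0.9, -1.0, -1.1]
finger_gap: 66.7
grip_force: 12.1
```

servo_tool([
  [[0,0,-0.02],0],
  [[0,0,-0.04],0],
  [[0,0,-0.04],0],
])

```text
t: 79.18
position: [478.2, 230.6, 136.6]
eef_rot: [[0.095, 0.995, -0.0], [0.995, -0.095, -0.0], [-0.0, -0.0, -1.0]]
wrist_force: [-0.5, 0.6, -1.2]
finger_gap: 66.6
grip_force: 12.1
```

servo_tool([
  [[0,0,-0.02],0],
  [[0,0,-0.03],0],
  [[0,0,-0.03],0],
])

```text
t: 79.55
position: [478.2, 230.5, 132.0]
eef_rot: [[0.095, 0.995, -0.0], [0.995, -0.095, -0.0], [-0.0, -0.0, -1.0]]
wrist_force: [0.0, -0.0, -2.1]
finger_gap: 66.4
grip_force: 12.1
```

servo_tool([
  [[0,0,-0.015],0],
  [[0,0,-0.02],0],
  [[0,0,-0.02],0],
])

```text
t: 79.92
position: [478.8, 231.3, 130.2]
eef_rot: [[0.096, 0.995, 0.001], [0.995, -0.096, 0.001], [0.001, 0.001, -1.0]]
wrist_force: [-2.9, 1.1, 8.9]
finger_gap: 66.2
grip_force: 12.7
```

servo_tool([
  [[0,0,-0.015],0],
  [[0,0,-0.02],0],
  [[0,0,-0.02],0],
])

```text
t: 80.3
position: [480.1, 232.3, 128.8]
eef_rot: [[0.096, 0.995, 0.004], [0.995, -0.096, 0.003], [0.004, 0.004, -1.0]]
wrist_force: [-3.3, 3.9, 19.6]
finger_gap: 66.5
grip_force: 14.3
```

servo_tool([
  [[0,0,-0.01],0],
  [[0,0,-0.01],0],
])

```text
t: 80.55
position: [480.2, 232.4, 127.5]
eef_rot: [[0.096, 0.995, 0.005], [0.995, -0.096, 0.004], [0.004, 0.004, -1.0]]
wrist_force: [-5.3, 2.9, 20.0]
finger_gap: 66.5
grip_force: 15.3
```

```bash
python3 -c "
from h import *
st(('phone',))"
```

```text
P [480.2 232.4 127.5] F [-5.3  2.9 20. ] M [0.69 0.75 0.06] g 66.5 15.3 t 80.55
side spot phone 0.9 [478. 231.  75.]
side spot phone 0.57 [ 605. -367.   -1.]
scene spot phone 0.81 [ 604. -368.    1.]
scene spot phone 0.69 [480. 230.  80.]
```

servo_tool([
  [[0,0,0.02],0],
  [[0,0,0.025],0],
], claw=-0.565)

```text
t: 81.0
position: [478.4, 230.6, 128.5]
eef_rot: [[0.095, 0.995, 0.0], [0.995, -0.095, 0.0], [0.0, 0.0, -1.0]]
wrist_force: [0.3, 0.0, -1.2]
finger_gap: 66.8
grip_force: 4.7
```

servo_tool([
  [[0,0,0],0],
  [[0,0,0],0],
  [[0,0,0],0],
  [[0,0,0],0],
], claw=-0.8)

```text
t: 81.5
position: [478.3, 230.5, 128.3]
eef_rot: [[0.095, 0.995, -0.0], [0.995, -0.095, -0.0], [-0.0, -0.0, -1.0]]
wrist_force: [0.2, -1.3, -1.0]
finger_gap: 76.8
grip_force: 0.0
```

servo_tool([
  [[0,0,0.1],0],
  [[0,0,0.3],0],
  [[0,0,0.6],0],
  [[0,0,0.9],0],
  [[0,0,0.9],0],
], claw=-1)

```text
t: 82.12
position: [480.5, 231.6, 268.3]
eef_rot: [[0.095, 0.995, 0.008], [0.995, -0.095, 0.004], [0.004, 0.007, -1.0]]
wrist_force: [0.7, 0.2, -0.0]
finger_gap: 85.6
grip_force: 0.0
```

```bash
python3 -c "
from h import *
st(('phone','spudger','clamped_phone'))"
```

```text
P [480.5 231.6 268.3] F [ 0.7  0.2 -0. ] M [ 0.01  0.03 -0.01] g 85.6 0.0 t 82.125
side spot phone 0.92 [478. 235.  75.]
side spot phone 0.56 [ 602. -366.    1.]
side spot spudger 0.55 [ 604. -369.   -3.]
side spot spudger 0.4 [ 422. -421.    8.]
scene spot phone 0.92 [ 604. -365.    5.]
scene spot phone 0.8 [478. 239.  79.]
scene spot spudger 0.47 [ 421. -421.    4.]
scene spot spudger 0.32 [ 605. -365.    1.]
scene spot clamped_phone 0.74 [486. 295.  80.]
```

servo_tool([
  [[0.1,-0.3,0.1],0],
  [[0.2,-0.6,0.1],0],
  [[0.2,-1,0.1],0],
  [[0.2,-1,0.1],0],
])

```text
t: 83.02
position: [508.0, 77.3, 277.8]
eef_rot: [[0.1, 0.995, -0.002], [0.995, -0.1, -0.001], [-0.001, -0.001, -1.0]]
wrist_force: [0.6, -0.2, -0.7]
finger_gap: 85.5
grip_force: 0.0
```

servo_tool([
  [[0.1,-0.3,0],0],
  [[0.2,-0.6,0],0],
  [[0.2,-1,0],0],
  [[0.2,-1,0],0],
])

```text
t: 83.52
position: [538.4, -72.0, 277.8]
eef_rot: [[0.099, 0.995, -0.001], [0.995, -0.099, -0.0], [-0.0, -0.001, -1.0]]
wrist_force: [-0.5, -0.5, 0.2]
finger_gap: 85.2
grip_force: 0.0
```

servo_tool([
  [[0.1,-0.3,0],0],
  [[0.2,-0.6,0],0],
  [[0.25,-1,0],0],
  [[0.25,-1,0],0],
])

```text
t: 84.02
position: [576.5, -221.3, 277.7]
eef_rot: [[0.098, 0.995, -0.0], [0.995, -0.098, -0.0], [-0.0, -0.0, -1.0]]
wrist_force: [-0.8, 1.1, -0.8]
finger_gap: 85.1
grip_force: 0.0
```

servo_tool([
  [[0.1,-0.3,0],0],
  [[0.17,-0.6,0],0],
  [[0.17,-0.7,0],0],
  [[0.17,-0.7,0],0],
])

```text
t: 84.52
position: [601.3, -323.2, 277.7]
eef_rot: [[0.095, 0.995, -0.001], [0.995, -0.095, 0.001], [0.001, -0.001, -1.0]]
wrist_force: [0.7, -0.6, -0.7]
finger_gap: 85.6
grip_force: 0.0
```

```bash
python3 - <<'E'
from h import *
st(cams=())
dark([603,-350,8],save='w11')
k=viewer.calibration('wrist'); im=cv2.imread('pics/w11.png')
hsv=cv2.cvtColor(im,cv2.COLOR_BGR2HSV); m=cv2.inRange(hsv,(100,120,60),(125,255,255))
n,l,s,_=cv2.connectedComponentsWithStats(m)
for i in range(1,n):
    if s[i,4]>150:
        ys,xs=np.nonzero(l==i); W=unproj('wrist',np.c_[xs,ys].astype(float),11,k)[:,:2].astype(np.float32); print('blue',s[i],cv2.minAreaRect(W))
show(['phone','spudger','spudger_tip','tool_mat'],'wrist',n=2)
E
```

```text
P [ 601.3 -323.2  277.7] F [ 0.7 -0.6 -0.7] M [-0.   -0.03  0.  ] g 85.6 0.0 t 84.525
[320 222] [ 291  170   68  132 8422] ((604.7037963867188, -367.88140869140625), (137.03392028808594, 65.80599975585938), 83.93512725830078)
blue [ 523    0   82   94 6335] ((832.6702270507812, -203.67271423339844), (65.67689514160156, 78.69091796875), 8.347984313964844)
blue [133 248  30  73 562] ((419.223388671875, -398.427001953125), (9.358368873596191, 81.61063385009766), 6.091331958770752)
wrist spot phone 0.68 [ 600. -369.   -1.]
wrist spot phone 0.65 [ 450. -380.    3.]
wrist spot spudger 0.89 [ 419. -420.    1.]
wrist spot tool_mat 0.89 [ 453. -380.    2.]
```

servo_tool([
  [[0.066,0.106,-0.3],-0.003],
  [[0.066,0.106,-0.6],-0.003],
  [[0.066,0.106,-0.9],-0.003],
  [[0.066,0.106,-1],-0.003],
  [[0.066,0.106,-1],-0.003],
], claw=-0.9)

```text
t: 85.4
position: [611.1, -308.0, 128.2]
eef_rot: [[0.104, 0.995, -0.001], [0.995, -0.104, 0.001], [0.0, -0.001, -1.0]]
wrist_force: [0.8, -0.6, -0.6]
finger_gap: 81.4
grip_force: 0.0
```

servo_tool([
  [[0,0,-0.3],0],
  [[0,0,-0.6],0],
  [[0,0,-0.75],0],
  [[0,0,-0.8],0],
  [[0,0,-0.8],0],
])

```text
t: 86.02
position: [612.1, -309.0, 9.7]
eef_rot: [[0.105, 0.994, 0.002], [0.994, -0.105, -0.001], [-0.001, 0.002, -1.0]]
wrist_force: [-0.6, 0.6, 0.4]
finger_gap: 81.1
grip_force: 0.0
```

servo_tool([
  [[0,0,-0.02],0],
  [[0,0,-0.04],0],
  [[0,0,-0.05],0],
  [[0,0,-0.06],0],
  [[0,0,-0.06],0],
])

```text
t: 86.65
position: [611.0, -308.5, -0.8]
eef_rot: [[0.105, 0.994, -0.0], [0.994, -0.105, 0.0], [0.0, -0.0, -1.0]]
wrist_force: [1.0, 0.5, 0.5]
finger_gap: 81.4
grip_force: 0.0
```

servo_tool([
  [[0,0,-0.01],0],
  [[0,0,-0.02],0],
  [[0,0,-0.03],0],
  [[0,0,-0.042],0],
  [[0,0,-0.042],0],
], claw=-0.66)

```text
t: 87.28
position: [611.0, -308.5, -7.1]
eef_rot: [[0.105, 0.994, -0.0], [0.994, -0.105, 0.0], [0.0, -0.0, -1.0]]
wrist_force: [-1.0, -0.6, 0.2]
finger_gap: 70.6
grip_force: 0.0
```

servo_tool([
  [[0,0,0],0],
  [[0,0,0],0],
  [[0,0,0],0],
], claw=-0.564)

```text
t: 87.65
position: [611.4, -308.6, -6.7]
eef_rot: [[0.105, 0.994, 0.0], [0.994, -0.105, -0.0], [-0.0, 0.0, -1.0]]
wrist_force: [0.2, 0.4, 1.5]
finger_gap: 66.8
grip_force: 5.9
```

servo_tool([
  [[0,0,0],0],
  [[0,0,0],0],
], claw=-0.563)

```text
t: 87.9
position: [611.4, -308.6, -6.7]
eef_rot: [[0.105, 0.994, 0.0], [0.994, -0.105, -0.0], [-0.0, 0.0, -1.0]]
wrist_force: [-0.3, 1.1, 2.8]
finger_gap: 67.0
grip_force: 6.7
```

servo_tool([
  [[-0.001,-0.008,0.12],0],
  [[-0.004,-0.033,0.237],0],
  [[-0.008,-0.074,0.35],0],
  [[-0.014,-0.13,0.456],0],
  [[-0.022,-0.2,0.553],0],
])

```text
t: 88.52
position: [608.0, -339.4, 77.6]
eef_rot: [[0.105, 0.994, 0.001], [0.994, -0.105, -0.0], [-0.0, 0.001, -1.0]]
wrist_force: [-0.5, -0.9, -1.6]
finger_gap: 66.9
grip_force: 5.0
```

```bash
python3 -c "
from h import *
st(('phone',))"
```

```text
P [ 608.  -339.4   77.6] F [-0.5 -0.9 -1.6] M [-0.02  0.02  0.07] g 66.9 5.0 t 88.525
side spot phone 0.72 [479. 237.  72.]
side spot phone 0.61 [ 603. -381.   43.]
scene spot phone 0.85 [ 605. -382.   45.]
scene spot phone 0.58 [478. 237.  76.]
```

Tilted as before; continue the arc, tighten, and carry to slot 0.

servo_tool([
  [[-0.008,-0.072,0.076],0],
  [[-0.017,-0.152,0.143],0],
  [[-0.026,-0.241,0.199],0],
  [[-0.036,-0.335,0.245],0],
  [[-0.036,-0.335,0.245],0],
])

```text
t: 89.35
position: [602.7, -390.6, 113.7]
eef_rot: [[0.106, 0.994, 0.002], [0.994, -0.106, -0.001], [-0.001, 0.002, -1.0]]
wrist_force: [1.3, 0.9, 2.9]
finger_gap: 67.0
grip_force: 4.9
```

servo_tool([
  [[0,0,0],0],
  [[0,0,0],0],
  [[0,0,0.15],0],
  [[0,0,0.4],0],
  [[0,0,0.7],0],
], claw=-0.55)

```text
t: 89.98
position: [601.7, -388.2, 218.8]
eef_rot: [[0.104, 0.995, -0.002], [0.995, -0.104, 0.001], [0.001, -0.002, -1.0]]
wrist_force: [0.7, 0.1, -1.4]
finger_gap: 66.2
grip_force: 14.4
```

```bash
python3 -c "
from h import *
st(('phone',))"
```

```text
P [ 601.7 -388.2  218.8] F [ 0.7  0.1 -1.4] M [-0.01 -0.02 -0.02] g 66.2 14.4 t 89.975
side spot phone 0.69 [ 597. -400.  167.]
scene spot phone 0.94 [ 605. -403.  178.]
scene spot phone 0.87 [477. 237.  76.]
```

servo_tool([
  [[-0.05,0.15,0.1],0],
  [[-0.1,0.4,0.1],0],
  [[-0.15,0.7,0.1],0],
  [[-0.2,1,0.1],0],
  [[-0.2,1,0.1],0],
])

```text
t: 90.8
position: [570.7, -235.5, 231.4]
eef_rot: [[0.102, 0.995, -0.004], [0.995, -0.102, 0.002], [0.002, -0.004, -1.0]]
wrist_force: [-0.2, -0.8, -1.0]
finger_gap: 66.3
grip_force: 14.4
```

servo_tool([
  [[-0.05,0.3,0],0],
  [[-0.1,0.6,0],0],
  [[-0.2,0.9,0],0.003],
  [[-0.2,1,0],0.003],
  [[-0.2,1,0],0.003],
])

```text
t: 91.42
position: [542.7, -88.7, 232.5]
eef_rot: [[0.094, 0.996, -0.0], [0.996, -0.094, -0.0], [-0.0, -0.0, -1.0]]
wrist_force: [-0.3, -0.1, -1.5]
finger_gap: 66.5
grip_force: 14.5
```

servo_tool([
  [[-0.05,0.3,0],0],
  [[-0.1,0.6,0],0],
  [[-0.2,0.9,0],0],
  [[-0.22,1,0],0],
  [[-0.22,1,0],0],
])

```text
t: 92.05
position: [510.2, 60.8, 232.8]
eef_rot: [[0.095, 0.996, 0.0], [0.996, -0.095, -0.0], [-0.0, 0.0, -1.0]]
wrist_force: [0.1, -0.5, -0.3]
finger_gap: 66.2
grip_force: 14.4
```

servo_tool([
  [[-0.05,0.3,0],0],
  [[-0.1,0.6,0],0],
  [[-0.2,0.9,0],0],
  [[-0.22,0.97,0],0],
  [[-0.22,0.97,0],0],
])

```text
t: 92.68
position: [477.3, 206.0, 232.7]
eef_rot: [[0.095, 0.995, 0.0], [0.995, -0.095, -0.001], [-0.001, 0.0, -1.0]]
wrist_force: [-0.8, -1.0, -1.3]
finger_gap: 66.9
grip_force: 14.4
```

```bash
python3 -c "
from h import *
st(('phone',)); st(('phone',))"
```

```text
P [477.3 206.  232.7] F [-0.8 -1.  -1.3] M [-0.09 -0.02  0.03] g 66.9 14.4 t 92.675
side spot phone 0.95 [473. 201. 180.]
side spot phone 0.81 [476. 234.  73.]
scene spot phone 0.9 [479. 238.  74.]
scene spot phone 0.88 [476. 197. 182.]
P [477.1 205.4 232.8] F [ 0.8 -0.  -1.1] M [ 0.05  0.05 -0.  ] g 66.3 14.4 t 92.875
side spot phone 0.87 [477. 238.  76.]
side spot phone 0.75 [474. 204. 181.]
scene spot phone 0.6 [479. 236.  73.]
scene spot phone 0.55 [476. 202. 184.]
```

servo_tool([
  [[-0.013,0.01,0],0],
  [[-0.013,0.01,0],0],
  [[-0.013,0.01,-0.1],0],
  [[-0.013,0.01,-0.21],0],
  [[-0.013,0.01,-0.21],0],
], claw=-0.556)

```text
t: 93.7
position: [473.2, 207.7, 199.1]
eef_rot: [[0.095, 0.995, -0.004], [0.995, -0.095, -0.002], [-0.002, -0.004, -1.0]]
wrist_force: [-0.4, -0.2, -1.1]
finger_gap: 66.5
grip_force: 12.5
```

servo_tool([
  [[0,-0.006,-0.05],0],
  [[0,-0.012,-0.1],0],
  [[0,-0.018,-0.15],0],
  [[0,-0.02,-0.18],0],
  [[0,-0.02,-0.18],0],
])

```text
t: 94.32
position: [476.8, 207.1, 176.8]
eef_rot: [[0.096, 0.995, 0.005], [0.995, -0.096, 0.004], [0.004, 0.005, -1.0]]
wrist_force: [-2.5, 4.4, 15.4]
finger_gap: 66.1
grip_force: 15.8
```

```bash
python3 -c "
from h import *
st(('phone',))"
```

```text
P [476.8 207.1 176.8] F [-2.5  4.4 15.4] M [0.81 0.35 0.05] g 66.1 15.8 t 94.325
side spot phone 0.97 [477. 204. 134.]
side spot phone 0.97 [473. 237.  72.]
scene spot phone 0.67 [477. 206. 139.]
scene spot phone 0.65 [477. 236.  73.]
```

servo_tool([
  [[0,0,0.06],0],
  [[0,0,0.12],0],
  [[0,0,0.12],0],
  [[0,0,0.12],0],
])

```text
t: 95.02
position: [474.3, 205.0, 192.1]
eef_rot: [[0.095, 0.995, -0.0], [0.995, -0.095, -0.0], [-0.0, -0.0, -1.0]]
wrist_force: [-0.0, -0.9, -1.9]
finger_gap: 66.7
grip_force: 14.6
```

```bash
cat > dz.py <<'E'
from h import *
# near (x-) long edge of the held phone in the scene view: fit edge between dark phone and lighter bench, intersect with plane x=const
s=arm.state(); T=np.array(s['position']); print(T.round(1))
def edge(cam,xs,zr,yr,thr=45):
    g=cv2.cvtColor(snap(cam),cv2.COLOR_BGR2GRAY).astype(np.float32)
    for z in zr:
        ys=np.arange(*yr,1.0); pp=proj(cam,np.c_[0*ys+xs,ys,0*ys+z]).astype(np.float32)
        v=cv2.remap(g,pp[None,:,0]-.5,pp[None,:,1]-.5,cv2.INTER_LINEAR)[0]
        print(cam,'z',z,' '.join(f'{int(a)}' for a in v[::3]))
for i in range(3): st(('phone',))
edge('side',477,range(60,200,10),(150,250))
E
python3 dz.py
```

```text
[474.3 205.  192.1]
P [474.3 205.  192.1] F [-0.  -0.9 -1.9] M [ 0.01 -0.04 -0.  ] g 66.7 14.6 t 95.025
side spot phone 0.81 [470. 205. 149.]
side spot phone 0.71 [474. 236.  72.]
scene spot phone 0.8 [471. 203. 152.]
scene spot phone 0.8 [477. 238.  74.]
P [474.3 205.1 192. ] F [ 0.6 -0.3 -0.7] M [-0.02 -0.06  0.03] g 66.6 14.6 t 95.225
side spot phone 0.75 [473. 202. 150.]
side spot phone 0.61 [479. 234.  73.]
scene spot phone 0.59 [475. 204. 153.]
scene spot phone 0.56 [479. 237.  74.]
P [474.5 205.2 192.2] F [-0.9  0.  -1.8] M [ 0.03  0.04 -0.01] g 66.3 14.6 t 95.425
side spot phone 0.82 [472. 202. 150.]
side spot phone 0.66 [476. 235.  75.]
scene spot phone 0.77 [478. 240.  73.]
scene spot phone 0.76 [474. 204. 154.]
side z 60 1 3 3 2 4 8 8 7 3 2 0 1 1 1 2 2 6 8 9 7 3 3 6 12 37 57 65 54 36 20 9 3 5 4
side z 70 3 3 3 5 8 6 5 4 5 5 2 3 6 3 2 3 5 7 6 5 4 4 1 2 3 6 4 6 22 39 32 19 10 6
side z 80 5 7 7 8 10 9 8 10 5 1 1 3 4 4 4 6 7 3 5 5 5 3 1 4 5 7 2 3 6 6 8 8 8 6
side z 90 5 5 3 3 3 3 2 4 6 6 6 7 4 3 6 5 4 3 4 7 6 5 5 4 3 4 3 4 6 7 8 10 6 5
side z 100 1 2 2 2 2 3 2 6 9 4 1 3 5 5 8 6 4 3 2 0 2 3 2 3 6 7 7 5 1 0 1 2 4 6
side z 110 0 2 3 3 5 7 6 6 3 4 6 3 2 1 2 4 3 3 9 7 3 4 4 5 4 2 3 5 7 5 6 4 3 1
side z 120 2 2 3 4 5 2 2 4 3 3 3 4 4 3 3 3 3 7 5 5 6 3 1 8 8 1 2 6 10 4 3 6 2 0
side z 130 1 1 2 4 4 5 6 6 5 2 0 1 4 3 1 5 5 1 1 1 3 3 2 4 3 4 7 7 6 5 2 4 4 1
side z 140 3 7 4 2 4 4 3 2 3 3 3 5 4 4 5 5 6 5 4 5 3 4 3 2 5 5 4 3 0 2 1 1 4 7
side z 150 4 2 1 1 1 3 4 5 5 4 7 6 1 0 2 6 4 4 4 5 5 4 6 4 3 0 1 2 5 4 1 3 4 3
side z 160 1 1 2 2 1 0 0 0 0 0 0 2 5 3 4 5 8 4 3 3 4 4 3 2 2 2 2 1 0 0 2 3 1 2
side z 170 4 2 2 4 6 6 2 4 7 4 4 5 4 4 5 7 7 6 6 7 2 2 3 1 3 8 7 5 4 3 1 4 5 1
side z 180 94 42 12 7 5 5 4 7 9 5 2 0 0 2 7 2 1 4 3 2 6 8 3 1 1 1 3 4 7 6 3 3 4 3
side z 190 150 150 150 148 148 110 62 31 9 8 5 0 2 3 3 4 2 1 2 3 5 4 4 1 1 1 5 6 5 4 7 8 5 4
```

```bash
cat > ed.py <<'E'
from h import *
import sys
T=np.array(arm.state()['position']); im=snap('scene','ed'); g=cv2.cvtColor(im,cv2.COLOR_BGR2GRAY)
k=viewer.calibration('scene'); R=np.array(k['R']); o=-R.T@np.array(k['t']).ravel(); Ki=np.linalg.inv(np.array(k['mtx']))
def onx(uv,x):
    d=R.T@(Ki@np.array([uv[0]+.5,uv[1]+.5,1.])); return (o+d*((x-o[0])/d[0])).round(1)
c=proj('scene',[[T[0]-1,T[1]-6,T[2]-45]])[0].astype(int)
m=(g<35).astype(np.uint8); n,l,s,_=cv2.connectedComponentsWithStats(m,connectivity=4); i=l[c[1],c[0]]; print(c,s[i])
x0,y0=c-[45,45]; sub=g[c[1]-20:c[1]+40:2,c[0]-24:c[0]+36:2]
for r,row in zip(range(c[1]-20,c[1]+40,2),sub): print(r,' '.join('%3d'%v for v in row))
print('cols',c[0]-24,'..')
E
python3 ed.py
```

```text
[250 187] [ 211  118   62  106 2638]
167  92  25  11  11  11  19  17  12  11   5   0   2   1   1   2   3  35  34  72 104 112 102 102  98  98  97  98 100  99  99
169 122  41   6  11  17  43  26   0   2   1   2   0   4   1   1   8  66  82 117 129 112  97  96  96  96  97  97  98 101 103
171  53  11   3   9  14  48  29   1   3   3   2   4   0   2   2   2  72 125 124 109  98  96  97  96  96  97  96  96  98 105
173   0   2   3   7  12  44  34   1   1   3   0   0   3   2   1   1  58 107 100  96  96  96  96  96  96  97  96  97 101 114
175   2   0   1   6  11  38  38   1   3   3   3   3   2   0   1   0  41  91  97  96  97  96  97  96  96  96  96  99 124 132
177   1   0   3   0   9  40  44   3   1   2   0   3   2   2   3   1  17  85  96  96  97  96  97  97  96  96  97 106 133 132
179   5   0   2   2   3  21  21   2   1   2   1   2   4   3   0   3   9  75  96  96  96  96  96  96  96  96  96 104 124 118
181  15   0   2   3   2   5   1   2   2   3   1   2   2   2   2   1   2  56  96  96  96  96  96  96  96  96  97 101 111 101
183  42   2   2   1   2   3   3   4   1   1   2   3   2   0   1   1   2
[... 1968 characters left out ...]
  72  58  54  51  51  50  50  88 140 152 151 152 153 153 152 152 153
217 114  93  65  74  64  55  53  40   3   8  38  43  49  53  50  50  51  50  50  51  65 104 141 150 151 151 152 153 153 153
219 113 109  76  55  52  52  52  46   9   1  33  43  43  50  51  51  51  51  50  51  58  81 105 141 152 151 151 151 151 153
221 109 105  88  60  50  52  51  50  23   3  24  43  43  49  50  50  49  50  50  50  54  77  84 108 143 151 151 150 150 152
223  96  78  75  70  58  52  52  52  43  27  30  43  41  47  50  50  50  50  49  49  51  75  82  84 113 147 150 150 151 151
225  89  72  73  74  73  58  52  53  52  50  48  44  42  45  49  49  49  49  49  49  49  68  81  82  95 126 145 149 149 148
cols 226 ..
```

```bash
cat >> ed.py <<'E'
for uv in ((260.5,203.5),(262,204),(261,202)): print(uv,onx(uv,507),onx(uv,510))
for Y in (182,190,198): print(Y,proj('scene',[[507,Y-3.2,83],[473.7,Y,83],[440,Y+3.2,83]]).round(1).tolist())
E
python3 ed.py | tail -6
```

```text
(260.5, 203.5) [507.  205.   62.2] [510.  209.9  57.2]
(262, 204) [507.  196.7  65.9] [510.  201.6  60.8]
(261, 202) [507.  201.3  70.7] [510.  206.2  65.7]
182 [[265.6, 203.3], [255.6, 207.5], [245.3, 211.9]]
190 [[264.0, 201.9], [254.0, 206.1], [243.8, 210.5]]
198 [[262.4, 200.5], [252.5, 204.7], [242.3, 209.0]]
```

servo_tool([
  [[0.003,-0.02,0],0],
  [[0.003,-0.04,0],0],
  [[0.003,-0.04,-0.03],0],
  [[0.003,-0.04,-0.06],0],
  [[0.003,-0.04,-0.06],0],
])

```text
t: 96.4
position: [474.6, 199.1, 182.7]
eef_rot: [[0.095, 0.995, -0.001], [0.995, -0.095, -0.0], [-0.0, -0.001, -1.0]]
wrist_force: [-0.5, -0.2, -1.3]
finger_gap: 66.9
grip_force: 14.6
```

servo_tool([
  [[0,0,-0.02],0],
  [[0,0,-0.04],0],
  [[0,0,-0.06],0],
  [[0,0,-0.06],0],
])

```text
t: 96.9
position: [476.7, 201.1, 176.7]
eef_rot: [[0.096, 0.995, 0.004], [0.995, -0.096, 0.004], [0.004, 0.004, -1.0]]
wrist_force: [-2.9, 4.1, 17.1]
finger_gap: 66.6
grip_force: 16.6
```

servo_tool([
  [[0,0,0.08],0],
  [[0,0.04,0.1],0],
  [[0.006,0.08,0.1],0],
  [[0.006,0.08,0.1],0],
  [[0.006,0.08,0.1],0],
])

```text
t: 97.52
position: [475.6, 211.2, 188.9]
eef_rot: [[0.095, 0.995, -0.001], [0.995, -0.095, -0.0], [-0.001, -0.001, -1.0]]
wrist_force: [0.8, 0.6, -0.4]
finger_gap: 66.6
grip_force: 15.6
```

```bash
python3 -c "
from h import *
st(('phone',));st(('phone',))"
```

```text
P [475.6 211.2 188.9] F [ 0.8  0.6 -0.4] M [ 0.02 -0.01 -0.04] g 66.6 15.6 t 97.525
side spot phone 0.76 [470. 208. 148.]
scene spot phone 0.73 [477. 210. 151.]
scene spot phone 0.58 [478. 238.  73.]
P [475.8 211.1 189.1] F [-0.4 -0.1 -0.8] M [ 0.05 -0.    0.  ] g 66.8 15.5 t 97.725
side spot phone 0.78 [472. 212. 147.]
side spot phone 0.64 [476. 236.  74.]
scene spot phone 0.89 [476. 211. 152.]
scene spot phone 0.69 [480. 240.  74.]
```

servo_tool([
  [[0,0,-0.03],0],
  [[0,0,-0.06],0],
  [[0,0,-0.08],0],
  [[0,0,-0.08],0],
])

```text
t: 98.42
position: [475.7, 211.1, 176.9]
eef_rot: [[0.095, 0.995, -0.001], [0.995, -0.095, -0.0], [-0.0, -0.001, -1.0]]
wrist_force: [0.3, -0.7, -2.3]
finger_gap: 66.4
grip_force: 15.6
```

servo_tool([
  [[0,0,-0.015],0],
  [[0,0,-0.03],0],
  [[0,0,-0.03],0],
])

```text
t: 98.8
position: [475.8, 211.2, 172.6]
eef_rot: [[0.095, 0.995, -0.0], [0.995, -0.095, -0.0], [-0.0, -0.0, -1.0]]
wrist_force: [0.9, -0.2, -1.7]
finger_gap: 66.5
grip_force: 15.6
```

servo_tool([
  [[0,-0.003,-0.03],0],
  [[0,-0.006,-0.06],0],
  [[0,-0.009,-0.09],0],
  [[0,-0.013,-0.13],0],
  [[0,-0.013,-0.13],0],
])

```text
t: 99.42
position: [475.5, 209.1, 152.7]
eef_rot: [[0.096, 0.995, -0.001], [0.995, -0.096, -0.0], [-0.001, -0.001, -1.0]]
wrist_force: [-0.3, -0.0, -0.1]
finger_gap: 66.7
grip_force: 15.6
```

servo_tool([
  [[0,-0.003,-0.03],0],
  [[0,-0.007,-0.06],0],
  [[0,-0.012,-0.09],0],
  [[0,-0.012,-0.09],0],
])

```text
t: 99.92
position: [475.6, 207.3, 139.4]
eef_rot: [[0.095, 0.995, -0.001], [0.995, -0.095, -0.0], [-0.0, -0.001, -1.0]]
wrist_force: [-0.3, 0.9, -1.4]
finger_gap: 66.1
grip_force: 15.6
```

```bash
python3 -c "
from h import *
st(('phone',))"
```

```text
P [475.6 207.3 139.4] F [-0.3  0.9 -1.4] M [-0.04 -0.02  0.04] g 66.1 15.6 t 99.925
side spot phone 0.76 [476. 233.  76.]
side spot phone 0.74 [472. 204.  98.]
scene spot phone 0.7 [476. 209. 103.]
scene spot phone 0.52 [478. 238.  74.]
```

servo_tool([
  [[0,-0.004,-0.03],0],
  [[0,-0.008,-0.06],0],
  [[0,-0.015,-0.1],0],
  [[0,-0.018,-0.12],0],
  [[0,-0.018,-0.12],0],
])

```text
t: 100.75
position: [475.7, 204.6, 121.4]
eef_rot: [[0.096, 0.995, -0.001], [0.995, -0.096, -0.0], [-0.0, -0.001, -1.0]]
wrist_force: [-1.2, 0.0, -1.7]
finger_gap: 66.4
grip_force: 15.6
```

servo_tool([
  [[0,0,-0.013],0],
  [[0,0,-0.02],0],
  [[0,0,-0.02],0],
])

```text
t: 101.12
position: [475.9, 204.8, 118.8]
eef_rot: [[0.095, 0.995, -0.0], [0.995, -0.095, 0.0], [0.0, -0.0, -1.0]]
wrist_force: [0.8, -0.7, -1.1]
finger_gap: 66.4
grip_force: 15.6
```

servo_tool([
  [[0,0,-0.01],0],
  [[0,0,-0.013],0],
  [[0,0,-0.013],0],
])

```text
t: 101.5
position: [475.8, 204.8, 116.8]
eef_rot: [[0.095, 0.995, -0.0], [0.995, -0.095, -0.0], [-0.0, -0.0, -1.0]]
wrist_force: [0.3, -0.0, -1.6]
finger_gap: 66.5
grip_force: 15.6
```

```bash
python3 -c "
from h import *
st(('phone',))"
```

```text
P [475.8 204.8 116.8] F [ 0.3 -0.  -1.6] M [ 0.04 -0.02  0.03] g 66.5 15.6 t 101.5
side spot phone 0.72 [478. 235.  73.]
side spot phone 0.67 [472. 205.  75.]
scene spot phone 0.71 [474. 206.  79.]
scene spot phone 0.58 [479. 238.  75.]
```

servo_tool([
  [[0,0,-0.01],0],
  [[0,0,-0.013],0],
  [[0,0,-0.013],0],
])

```text
t: 102.08
position: [476.2, 205.1, 115.4]
eef_rot: [[0.095, 0.995, 0.001], [0.995, -0.095, 0.001], [0.001, 0.001, -1.0]]
wrist_force: [-1.6, 1.4, 5.7]
finger_gap: 66.8
grip_force: 16.0
```

servo_tool([
  [[0,0,-0.01],0],
  [[0,0,-0.013],0],
  [[0,0,-0.013],0],
])

```text
t: 102.45
position: [476.4, 205.6, 114.8]
eef_rot: [[0.095, 0.995, 0.001], [0.995, -0.095, 0.001], [0.001, 0.001, -1.0]]
wrist_force: [-5.8, 1.3, 20.4]
finger_gap: 66.3
grip_force: 17.4
```

servo_tool([
  [[0,0,0.02],0],
  [[0,0,0.02],0],
  [[0.003,0.04,0.02],0],
  [[0.006,0.08,0.015],0],
  [[0.006,0.08,0.015],0],
], claw=-0.565)

```text
t: 103.08
position: [476.5, 216.0, 114.9]
eef_rot: [[0.095, 0.995, -0.001], [0.995, -0.095, -0.002], [-0.002, -0.001, -1.0]]
wrist_force: [1.0, -8.4, 2.8]
finger_gap: 66.6
grip_force: 11.0
```

servo_tool([
  [[0,0,0],0],
  [[0,0,0],0],
  [[0,0,0],0],
  [[0,0,0],0],
], claw=-0.8)

```text
t: 103.58
position: [476.8, 216.9, 115.2]
eef_rot: [[0.095, 0.995, 0.0], [0.995, -0.095, 0.0], [0.0, 0.0, -1.0]]
wrist_force: [0.2, 0.1, 0.4]
finger_gap: 76.6
grip_force: 0.0
```

```bash
python3 -c "
from h import *
st(('phone',))"
```

```text
P [476.8 216.9 115.2] F [0.2 0.1 0.4] M [ 0.04 -0.04 -0.03] g 76.6 0.0 t 103.575
side spot phone 0.83 [470. 202.  73.]
side spot phone 0.65 [477. 234.  76.]
scene spot phone 0.57 [479. 234.  75.]
scene spot phone 0.57 [690. 149.  -1.]
```

servo_tool([
  [[0,0,0.1],0],
  [[0,0,0.3],0],
  [[0,0,0.6],0],
  [[0,0,0.9],0],
  [[0,0,0.9],0],
], claw=-1)

```text
t: 104.4
position: [479.0, 217.7, 255.0]
eef_rot: [[0.095, 0.995, 0.008], [0.995, -0.095, 0.003], [0.004, 0.008, -1.0]]
wrist_force: [-0.3, 0.8, 0.0]
finger_gap: 85.3
grip_force: 0.0
```

```bash
python3 -c "
from h import *
st(('phone','clamped_phone','spudger'))
snap('wrist','w12')"
```

```text
P [479.  217.7 255. ] F [-0.3  0.8  0. ] M [ 0.04 -0.03 -0.01] g 85.3 0.0 t 104.4
side spot phone 0.64 [471. 205.  70.]
side spot phone 0.63 [478. 234.  77.]
side spot clamped_phone 0.73 [484. 300.  72.]
side spot clamped_phone 0.46 [476. 236.  75.]
side spot spudger 0.69 [476. 210.  10.]
side spot spudger 0.4 [ 421. -419.    5.]
scene spot phone 0.66 [474. 207.  76.]
scene spot phone 0.5 [477. 241.  76.]
scene spot clamped_phone 0.95 [488. 295.  74.]
scene spot spudger 0.73 [474. 179.  12.]
scene spot spudger 0.57 [ 420. -422.    3.]
```

```bash
python3 -c "
from h import *
print(arm.sign_off())"
```

```text
the job is handed in; nothing more can be done
None
```

I handed the job in at about 104 s of the 210 s, but the sign-off gave no verdict. As measured, both seams were pressed, the clamp was slackened (tab last seen low in a wrist picture), and all three closed phones stand in rack slots 0, 1 and 3. The spudger was knocked after I laid it down and lies askew, with its middle still on the mat.

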